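# Hold a spring clip open over the job card

## Robot

A 7-joint arm with a two-finger parallel gripper is mounted at the origin on the work surface. World frame = base frame: x ahead of the robot, y to its left, z up, the work surface at z = 0. Lengths are in mm, angles in degrees, forces in N, time in s.
With the tool pointing down it reaches from about 400 to 750 mm from the base axis. Payload 19.5 kg.
Tool frame: the origin (TCP) lies at the very end of the fingers, on their centre line; the grasp point (between the pads) lies 19 mm behind it; z points along the fingers, y is the direction in which the jaws open and shut (so a half turn about z gives the same grasp; the last joint's range is limited). The gripper opens to 85 mm and grips with 20 to 120 N. Pads are 22 mm wide; open, the fingers measure 114 mm over their backs; the gripper's body (76 mm by 85 mm) begins 54 mm behind the grasp point. The pads swing forward as they close: fully open they stand 13 mm farther back than shut.
Start: joints at [-65.644, 40.479, -1.581, 85.061, 1.261, 54.483, -4.326], TCP at [258.75, 513.458, 193.868] pointing down, gripper open.
Joint ranges: [-155.06, 155.06], [-18.47, 123.98], [-90, 86.84], [0, 140.48], [-83.41, 263.41], [0, 116], [-161.91, 161.91]. Speed limits (degrees/s): [108.29, 108.29, 147.25, 147.25, 172.46, 172.46, 172.46].

## Interface

Orientations are given as a 3x3 rotation matrix whose columns are the frame's x, y, z axes.
In Python, from workcell import r gives the robot as it stands.
- The arm moves only by the tool send_rows, never from a script. Its arguments are lists of equal length, an entry for each row: "delta_rot": the turn, a rotation vector about the world's x, y, z in rad, a list of three; "linear": the shift along the world's x, y, z in mm, a list of three; "gripper": the opening, from 0 (shut) to 1 (fully open). In form: {"delta_rot": [[rx, ry, rz], ...], "linear": [[tx, ty, tz], ...], "gripper": [gripper, ...]}. A call has 1 to 10 rows; each row shifts and turns the commanded pose from where the row before left it; what a row does not reach is not made up. A row lasts 1/10 s, in which the tool goes at most 50 mm and 8.59 degrees, less where a joint would pass 70% of its speed; a pose out of reach is approached as far as the arm can. A call with a gripper value outside its range is refused whole. The fingers move at their own pace and stop on an object; the grip force is fixed at half the most. Time passes only in rows, so rows that do not move let the fingers close. It gives the time, the measured TCP pose, the force and the opening at its end, in the units of the state.
- r.get_state(): the state, without advancing time (a new reading comes with each control period).
- r.camera(name): name is "scene" or "top"; returns a dict with "img" (480x640x3 uint8, red, green, blue), "K" (3x3 intrinsics, pixels), "R" (3x3) and "t" (3): a world point X has camera coordinates R X + t. Camera axes: x right, y down, z forward; pixel columns grow to the right and rows downward; lengths in mm; the calibration is good to about 2 mm. A picture is of the moment at which its call begins. There is no depth.
- r.job_done(): hands the job in, once; it reports no verdict.
Trained networks look in the newest picture that a camera, given by its name, has taken for a name from the list of things; names that differ only in an ending like _2 or _b are one class to them, and where a whole thing is asked for, a point or a joint stands for the part that bears it (a point fixed in the world has none). Each returns a list of dicts, best first, with "score" (0 to 1); they miss things now and then, are a little off and sometimes report something else, mostly with a low value. They report only what shows in the picture. A call takes as long as a camera call.
- r.boxes_of(camera, label): "position" ([row, column] in pixels, amid what is visible of it).
- r.outline_of(camera, label): "pixels" (480x640 bool, what is visible of it) and "position" ([row, column] in pixels, amid what is visible of it).
The state is a dict: "time": time; "qpos": joint angles; "qvel": joint speeds; "joint_torque": joint torques, N m; "eef_pos": TCP position; "eef_rot": TCP orientation; "force": force on the tool from outside, world axes, zero at the start; "ft_torque": the same for the moment, N m; "opening": opening from 0.0 (shut) to 1.0 (fully open).
Only numpy, scipy, OpenCV 4.12 (cv2) and the standard library are available. Lean on these libraries where they do the work, as an engineer would, in place of code of your own. Each camera call takes 0.05 s, during which the arm holds its last target.

## Task

In the service van, squeeze open the red-handled spring clip where it sits on the wall of the parts tray, lift it off, and bring it open over the middle of the upright job card's top edge so that its jaws gape wide on both sides of the card without touching it, ready for a colleague to slide the parts list in beside the card. Finish while still holding the clip squeezed open there, and keep it so: do not let it bite or let it go. Leave the blue clip, the brass fitting and the bottle where they are, and do not shift the card's stand.

Things in the scene. Friction and masses are not known exactly. Their poses are not given: they have to be found in the camera images.
- clip: Steel spring clip, RED dipped handles, 90 mm tall, 28 mm wide, 80 g: two levers a and b on a pin. Origin: middle of the pin, at the start 26 mm above the tray's rim, 86 mm above the bench. It starts upright on the tray's wall, handles up, jaws 14 mm over the rim. y: along pin and wall; x: handles close along it; z up. Axes are fixed to lever a: they lean by half the joint value as it opens.
- clip_end_a (a point): Red clip: centre of the round end (8 mm rod, 28 mm long, along y) of lever a's handle, 46 mm above the pin, on the clip's -x side. The two ends are 58 mm wide overall at the start: pinch them together from above, closing along x. About 5 N starts to open the jaws, 12 N brings the clip to its stop; pressing harder just rests on the stop.
- clip_end_b (a point): Red clip: the same point of lever b's handle, on the +x side. Width over both ends: 58 mm at joint value 0, 41 mm at 0.35, 30 mm at 0.57, 24 mm at the stop (0.70). As they close, the ends rise up to 6 mm with respect to the pin, so the clip sinks that much in the grip.
- clip_jaw (a joint): Opening of the red clip in rad: about 0 biting the 3 mm tray wall, -0.08 jaws shut, 0.70 fully open at its stop. The gap between the jaw tips is 3 mm + 80 mm x sin(half of it): 17 mm at 0.35, 30 mm at 0.70. Its spring always shuts it.
- clip_tip_a (a point): Red clip: lower inner edge of the rubber jaw pad of lever a (the clip's -x side), mid-width, 40 mm below the pin. The space between the jaws is free from here up to 3 mm below the pin.
- clip_tip_b (a point): Red clip: the same point on the jaw pad of lever b (the clip's +x side).
- tray: Grey parts tray fixed to the bench, 140 (x) by 200 (y) by 60 mm high, 3 mm walls, low dividers and valve caps inside (to 26 mm). Origin: centre of its underside. Both clips sit on its -x wall, which faces the robot (mid-plane 68.5 mm from the centre), some 50 mm either side of that wall's middle; which is where varies. It stands left or right, turned a little.
- card_stand: Job card on a stand: grey steel foot 48 mm (x) by 160 mm (y) by 16 mm, 0.85 kg, loose on the bench; fixed upright in it a rigid yellow and white card 2 mm thick (x), 148 mm wide (y), its top edge 115 mm above the bench. Origin: centre of the foot's underside; x is the card's normal, y runs along the card.
- card_edge (a point): Middle of the card's top edge, 115 mm above the bench; axes as the stand's (x normal to the card, y along the edge, z up).
- blue_clip: A like spring clip with BLUE handles on the same tray wall, origin at its pin. Leave it alone.
- fitting: Brass pipe fitting standing on end, 36 mm across, 46 mm high; origin at its underside. Leave it alone.
- bottle: White plastic bottle with a red cap, 58 mm across, 150 mm high; origin at its underside. Leave it alone.

How it is judged (in metres and radians):
On the way, in this order (a step that is already met when the one before it is completed fails the run):
1. the red clip is squeezed open where it sits on the tray's wall, its jaws off the wall (value of joint clip_jaw above 0.2 rad and contact force between clip and the fingers above 3 N and contact force between clip and tray below 0.3 N and distance of clip from where it was at the start of the episode below 0.025 m), for 0.1 s.
2. the red clip is lifted clear of the tray in the gripper (height (world z) of clip above 0.125 m and contact force between clip and the fingers above 2 N and contact force between clip and tray below 0.1 N), for 0.1 s.
At the end, for the whole second after the job is handed in: Red clip held still in the gripper (over 3 N), open 17 mm or more, tips either side of the card, 1.5 mm or more off it and 6 mm or more below its edge, pin above, within 25 mm of mid-edge, in line to 0.25 rad, touching neither card nor tray (0.3 N); stand moved under 12 mm, others undisturbed (value of joint clip_jaw above 0.35 rad and contact force between clip and the fingers above 3 N and ((x of clip_tip_a in the frame of card_edge below -0.0025 m and x of clip_tip_b in the frame of card_edge above 0.0025 m) or (x of clip_tip_a in the frame of card_edge above 0.0025 m and x of clip_tip_b in the frame of card_edge below -0.0025 m)) and z of each of clip_tip_a, clip_tip_b in the frame of card_edge below -0.006 m and z of clip in the frame of card_edge above 0.003 m and y of clip in the frame of card_edge between -0.025 and 0.025 m and angle between the y axis of clip and the y axis of card_edge, either way round below 0.25 rad and contact force between each of clip, the arm and card_stand below 0.3 N and contact force between clip and tray below 0.3 N and linear speed of clip below 0.03 m/s and distance of each of card_stand, blue_clip from where it was at the start of the episode below 0.012 m and angle between card_stand's own z axis and vertical below 0.1 rad and distance of each of fitting, bottle from where it was at the start of the episode below 0.015 m and angle between each of fitting, bottle's own z axis and vertical below 0.2 rad); the arm keeps its last pose, push and grip.
It fails at once if the card's stand is shifted or tipped (distance of card_stand from where it was at the start of the episode above 0.012 m or angle between card_stand's own z axis and vertical above 0.1 rad).
It fails at once if the clip bites or is pressed hard on the card (contact force between clip and card_stand above 5 N).
It fails at once if the blue clip, the fitting or the bottle is disturbed (distance of blue_clip from where it was at the start of the episode above 0.012 m or distance of any of fitting, bottle from where it was at the start of the episode above 0.015 m or angle between any of fitting, bottle's own z axis and vertical above 0.2 rad).
It also fails if it takes over 38 s, if anything falls off the work surface, if the arm or the gripper's body presses on something with over 40 N, if the wrist force passes 120 N, or if a joint passes its speed limit or range.

## Working session

There is one attempt and no reset: what is moved stays moved. The work goes in short steps, Python scripts to look and compute and a tool call to move; the robot and the scene stay as the last step left them, time stands still between calls to the robot, and variables do not carry over. Pictures are saved under pics/ and viewed, and the job is handed in when it is done.

Besides the shell and the picture viewer there is one more tool, called after "Call:" as name(argument=value, ...), one argument or row to a line, values as JSON. send_rows: Moves the arm, as the interface text tells. Its arguments: {"type":"object","properties":{"delta_rot":{"type":"array"},"linear":{"type":"array"},"gripper":{"type":"array"}},"required":["delta_rot","linear","gripper"]}

```bash
mkdir -p pics; ls
python3 - <<'E'
from workcell import r
import cv2,numpy as np
for n in ["scene","top"]:
    c=r.camera(n); cv2.imwrite(f"pics/{n}0.png",c["img"][:,:,::-1]); print(n,c["K"].round(1).tolist(),c["R"].round(4).tolist(),c["t"].round(1).tolist())
    for l in ["clip","clip_end_a","clip_end_b","blue_clip","tray","card_stand","card_edge","fitting","bottle"]:
        try: print(l,[(d["score"],np.round(d["position"],1).tolist()) for d in r.boxes_of(n,l)][:4])
        except Exception as e: print(l,e)
s=r.get_state();print({k:np.round(v,3).tolist() for k,v in s.items()})
E
```

```text
pics
scene [[569.8, 0.0, 323.7], [0.0, 569.8, 246.4], [0.0, 0.0, 1.0]] [[-0.8744, 0.4851, 0.015], [0.3879, 0.7172, -0.5789], [-0.2916, -0.5003, -0.8153]] [518.6, -114.1, 1176.7]
clip [(0.94, [342.5, 434.4])]
clip_end_a [(0.85, [336.3, 435.3]), (0.75, [349.3, 422.7]), (0.31, [212.6, 274.5])]
clip_end_b [(0.85, [336.3, 435.3]), (0.75, [349.3, 422.7]), (0.31, [212.6, 274.5])]
blue_clip [(0.94, [405.2, 459.4])]
tray [(0.81, [403.3, 392.5])]
card_stand []
card_edge [(0.81, [215.5, 276.3]), (0.32, [250.9, 429.7]), (0.28, [401.9, 395.7])]
fitting [(0.5, [217.1, 277.1])]
bottle [(0.86, [350.5, 224.6])]
top [[464.5, 0.0, 319.8], [0.0, 464.5, 244.5], [0.0, 0.0, 1.0]] [[-0.0098, -0.9999, -0.0062], [-0.9948, 0.0104, -0.1017], [0.1017, 0.0051, -0.9948]] [-37.2, 582.3, 971.2]
clip [(0.61, [283.0, 214.6])]
clip_end_a [(0.77, [286.3, 213.8]), (0.47, [275.1, 218.1]), (0.18, [251.0, 406.1])]
clip_end_b [(0.77, [286.3, 213.8]), (0.47, [275.1, 218.1]), (0.18, [251.0, 406.1])]
blue_clip [(0.75, [266.6, 162.3]), (0.19, [272.2, 218.7])]
tray [(0.91, [245.2, 205.3])]
card_stand [(0.68, [254.1, 409.9])]
card_edge [(0.7, [252.7, 408.8]), (0.53, [274.3, 217.0]), (0.17, [283.7, 215.5])]
fitting [(0.64, [346.9, 305.6])]
bottle [(0.96, [152.5, 295.1])]
{'time': 1.0, 'qpos': [-65.645, 40.479, -1.583, 85.062, 1.258, 54.483, -4.327], 'qvel': [0.033, -0.075, -0.004, 0.007, -0.007, 0.004, 0.092], 'joint_torque': [0.002, -88.3, 1.235, -23.639, 0.017, 0.002, -0.0], 'eef_pos': [258.717, 513.465, 193.868], 'eef_rot': [[-0.893, 0.45, -0.0], [0.45, 0.893, -0.0], [0.0, -0.0, -1.0]], 'force': [-0.312, 0.344, 0.039], 'ft_torque': [0.037, -0.03, -0.009], 'opening': 1.0}
```

View pictures.

View pics/scene0.png

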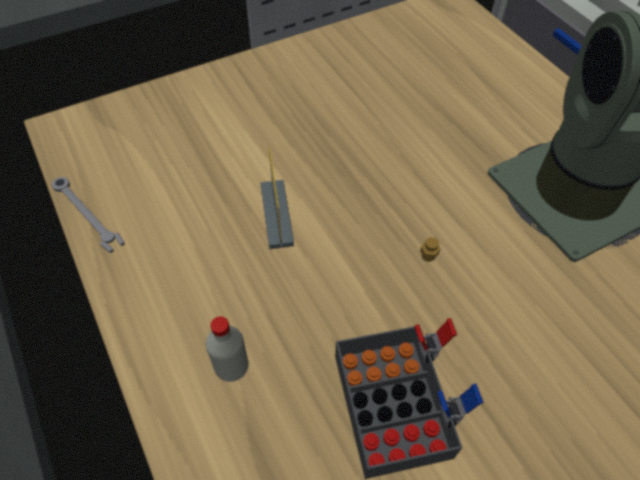

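View pics/top0.png

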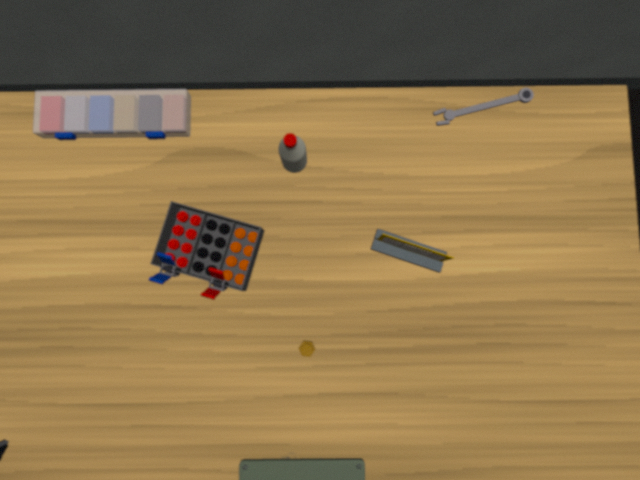

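Run:
```python
import cv2,numpy as np
def crop(f,r0,r1,c0,c1,k): return cv2.resize(cv2.imread(f)[r0:r1,c0:c1],None,fx=k,fy=k,interpolation=cv2.INTER_CUBIC)
cv2.imwrite("pics/a.png",crop("pics/top0.png",195,305,145,275,6))
cv2.imwrite("pics/b.png",crop("pics/top0.png",220,280,360,460,8))
cv2.imwrite("pics/c.png",crop("pics/scene0.png",310,430,390,500,5))
cv2.imwrite("pics/d.png",crop("pics/scene0.png",145,255,230,330,5))
```

```text
(no output)
```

View pics/a.png

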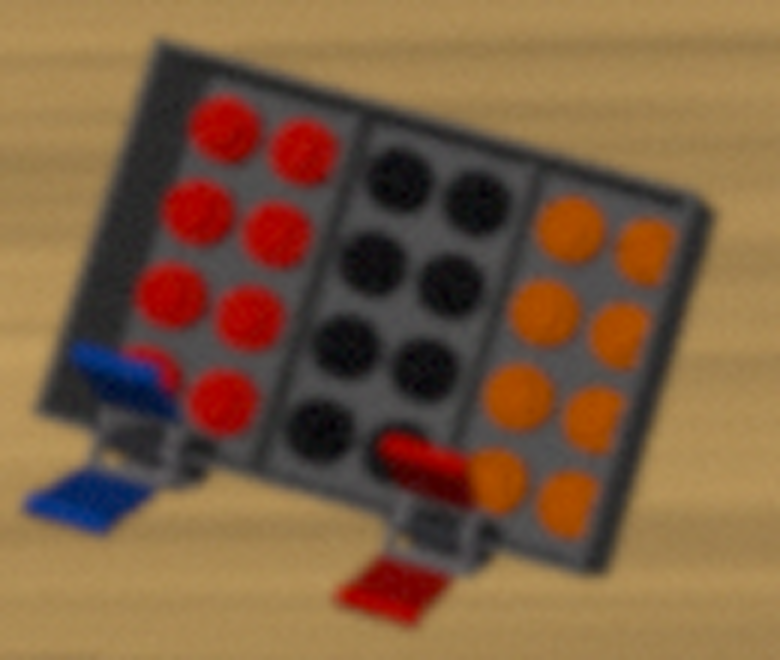

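View pics/b.png

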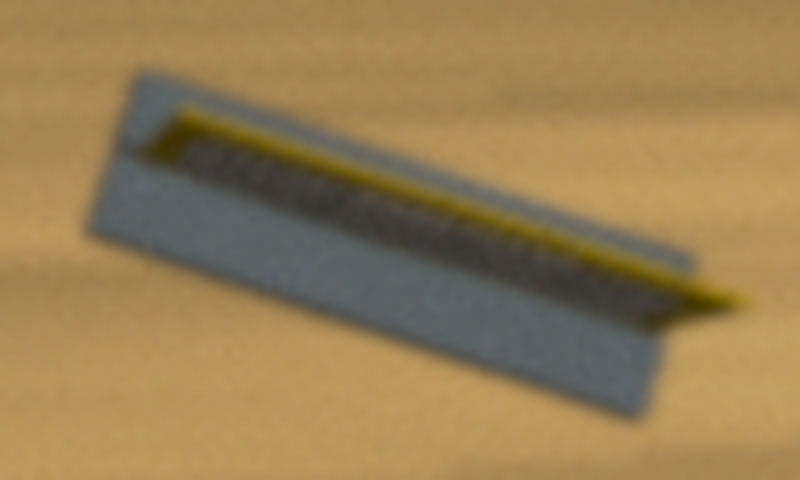

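View pics/c.png

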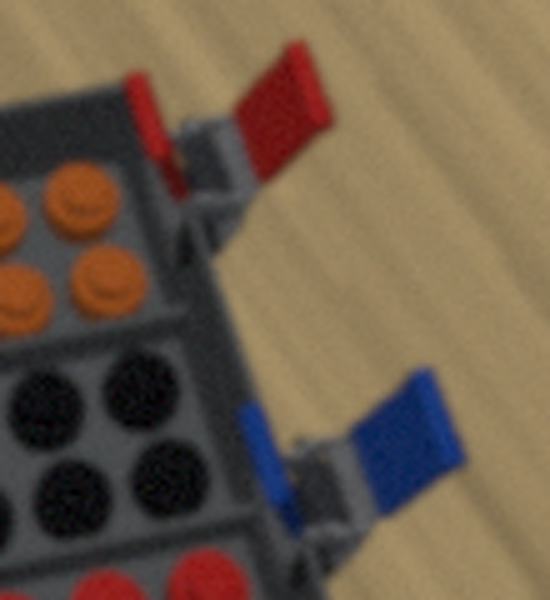

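View pics/d.png

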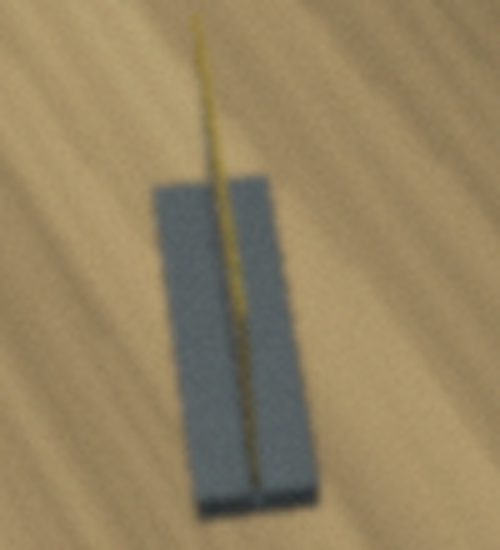

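```bash
cat > h.py <<'E'
from workcell import r
import cv2,numpy as np
from scipy.optimize import least_squares
def proj(c,X):
    q=np.atleast_2d(X)@c["R"].T+c["t"]; q=q@c["K"].T; return q[:,:2]/q[:,2:]
def fit(obs,x0):
    # obs: list (cam, local pts Nx3, px Nx2(col,row))
    def pose(p,L):
        a=p[2];R=np.array([[np.cos(a),-np.sin(a),0],[np.sin(a),np.cos(a),0],[0,0,1]]);return np.array(L,float)@R.T+[p[0],p[1],0]
    f=lambda p:np.concatenate([(proj(c,pose(p,L))-px).ravel() for c,L,px in obs])
    s=least_squares(f,x0,x_scale=[100,100,1]);return s.x,f(s.x)
def ray(c,px,z):
    d=c["R"].T@np.linalg.solve(c["K"],[px[0],px[1],1]); o=-c["R"].T@c["t"]; return o+d*(z-o[2])/d[2]
E
python3 - <<'E'
from h import *
T=r.camera("top");S=r.camera("scene")
f=lambda P,k,c0,r0:(np.array(P,float)+.5)/k-.5+[c0,r0]
t=f([(160,42),(705,200),(598,573),(40,412)],6,145,195)
print([ray(T,p,60).round(1).tolist() for p in t])
L=[(70,100,60),(70,-100,60),(-70,-100,60),(-70,100,60)]
x,e=fit([(T,L,t)],[550,200,-.3]);print("tray top",x,e.round(1))
s=np.array([(336,343),(415,328)],float)
print("scene pred",proj(S,[[*ray(T,p,60)] for p in t]).round(1))
cF=f([(140,72),(693,257),(640,415),(92,235)],8,360,220)
print([ray(T,p,16).round(1).tolist() for p in cF])
LF=[(24,80,16),(24,-80,16),(-24,-80,16),(-24,80,16)]
cE=f([(182,107),(745,301)],8,360,220); LE=[(0,74,115),(0,-74,115)]
print([ray(T,p,115).round(1).tolist() for p in cE])
x,e=fit([(T,LF,cF),(T,LE,cE)],[550,-200,-.3]);print("card top",x,e.round(1))
x1,e=fit([(T,LE,cE)],[550,-200,-.3]);print("edge only",x1,e.round(1))
sF=f([(267,178),(155,187)],5,230,145)
sF4=f([(155,187),(267,178),(317,490),(198,503)],5,230,145)
LS=[(24,-80,16),(-24,-80,16),(-24,80,16),(24,80,16)]
x2,e=fit([(S,LS,sF4)],[550,-200,-.3]);print("card scene",x2,e.round(1))
x3,e=fit([(S,LS,sF4),(T,LF,cF),(T,LE,cE)],[550,-200,-.3]);print("card both",x3,e.round(1))
for n,c in (("t",T),("s",S)):
    m=r.outline_of({"t":"top","s":"scene"}[n],"clip"); print([(d["score"],d["pixels"].sum(),np.round(d["position"],1)) for d in m])
for l in ["fitting","bottle"]:
    d=r.boxes_of("top",l)[0]["position"]; print(l,ray(T,d[::-1],30 if l=="fitting" else 75).round(0))
E
```

```text
[[673.3, 269.6, 60.0], [615.2, 77.4, 60.0], [485.7, 114.0, 60.0], [543.3, 308.4, 60.0]]
tray top [ 5.79423237e+02  1.92314822e+02 -2.87894621e-01] [ 0.6 -0.7  0.4 -1.4 -1.1  0.9  0.1  1.2]
scene pred [[367.6 465.1]
 [335.6 337.4]
 [415.7 320.8]
 [459.3 444.4]]
[[617.2, -168.9, 16.0], [564.8, -318.1, 16.0], [522.0, -302.2, 16.0], [572.5, -154.8, 16.0]]
[[594.9, -167.2, 115.0], [545.6, -303.9, 115.0]]
card top [ 5.69572461e+02 -2.35818437e+02 -3.37636111e-01] [-0.3 -0.7  0.5 -0.4  0.6  0.7 -1.1 -0.4 -0.6  0.4  0.9  0.2]
edge only [ 5.70252813e+02 -2.35561723e+02 -3.46277243e-01] [-0.6 -0.2  0.6  0.2]
card scene [ 5.70230717e+02 -2.32498029e+02 -3.45601941e-01] [-0.5  0.2  0.6 -0.6  0.8 -0.1 -0.9  0.4]
card both [ 5.69709841e+02 -2.34727386e+02 -3.41223158e-01] [-0.9 -0.6  0.1 -1.5  0.7 -1.1 -0.9 -0.5 -0.7 -0.9  0.  -0.3 -0.   0.8
 -1.6 -0.6 -1.1  0.2  0.3  0.3]
[(0.65, np.int64(917), array([153.7, 292.5])), (0.64, np.int64(473), array([284.6, 215.5]))]
[(0.75, np.int64(922), array([340.2, 433.1]))]
fitting [ 562. -236.   30.]
bottle [773.   8.  75.]
```

```bash
cat >> h.py <<'E'
f_=lambda P,k,c0,r0:(np.array(P,float)+.5)/k-.5+[c0,r0]
def place(p,L):
    a=p[2];R=np.array([[np.cos(a),-np.sin(a),0],[np.sin(a),np.cos(a),0],[0,0,1]]);return np.array(L,float)@R.T+[p[0],p[1],0]
def draw(c,items,box,k,fn):
    r0,r1,c0,c1=box; im=cv2.resize(np.ascontiguousarray(c["img"][r0:r1,c0:c1,::-1]),None,fx=k,fy=k,interpolation=cv2.INTER_CUBIC)
    for P,col in items:
        q=((proj(c,P)-[c0,r0]+.5)*k-.5).round().astype(int); cv2.polylines(im,[q.reshape(-1,1,2)],True,col,1)
    cv2.imwrite(fn,im)
E
python3 - <<'E'
from h import *
T=r.camera("top");S=r.camera("scene")
t=f_([(160,42),(705,200),(598,573),(40,412)],6,145,195)
L=[(70,100,60),(70,-100,60),(-70,-100,60),(-70,100,60)]
s=np.array([(336,342),(416,327),(460,447)],float)
x,e=fit([(T,L,t),(S,L[1:],s)],[580,192,-.29]);print("tray",x,e.round(1))
ct=f_([(340,597),(413,622)],6,145,195); cs=f_([(297,45),(325,120)],5,390,310)
# a end rods centre points
LA=[(-25,14,134),(-25,-14,134)]
xa,e=fit([(T,LA,ct)],[510,150,-.29]);print("clip top",xa,e.round(1))
xb,e=fit([(T,LA,ct),(S,LA[::-1],cs)],[510,150,-.29]);print("clip both",xb,e.round(1))
g=(0,255,0)
w=[(25,14,134),(25,-14,134),(-25,-14,134),(-25,14,134)]
wp=[(1.5,14,60),(1.5,-14,60),(-1.5,-14,60),(-1.5,14,60)]
it=[(place(x,L),g),(place(xb,w),(255,255,0)),(place(xb,wp),(255,0,255))]
draw(T,it,(195,305,145,275),6,"pics/o1.png");draw(S,it,(310,480,320,500),4,"pics/o2.png")
E
```

```text
tray [ 5.81480368e+02  1.95586764e+02 -2.91388787e-01] [-0.7 -1.8 -1.1 -2.2 -2.9  0.  -1.5  0.1 -2.2 -2.1  1.7 -3.3  0.7 -0.8]
clip top [ 4.98006095e+02  1.63768915e+02 -3.36737494e-01] [-0.8 -0.3  0.8  0.3]
clip both [ 4.98597648e+02  1.65150051e+02 -3.28193551e-01] [-1.4 -0.5  0.2 -0.  -0.1 -1.4  0.   0.3]
```

View pics/o1.png

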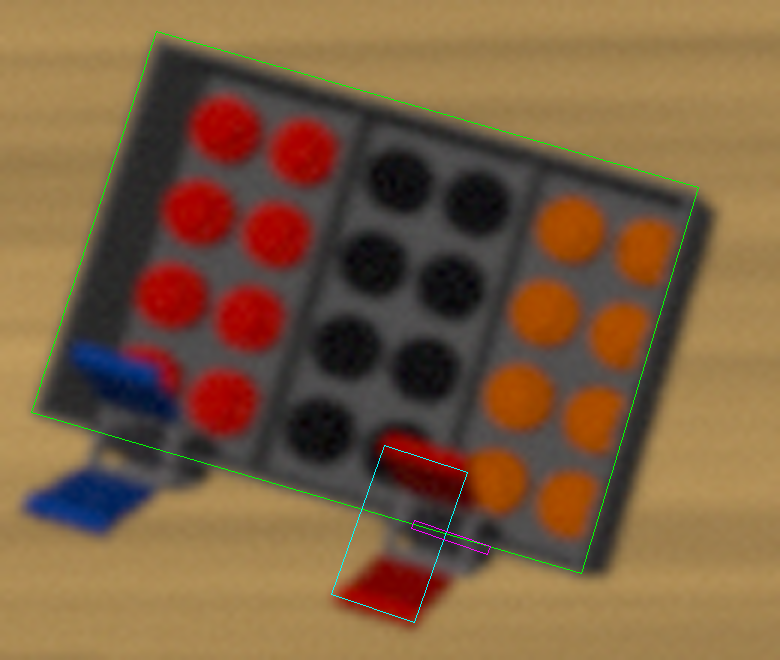

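View pics/o2.png

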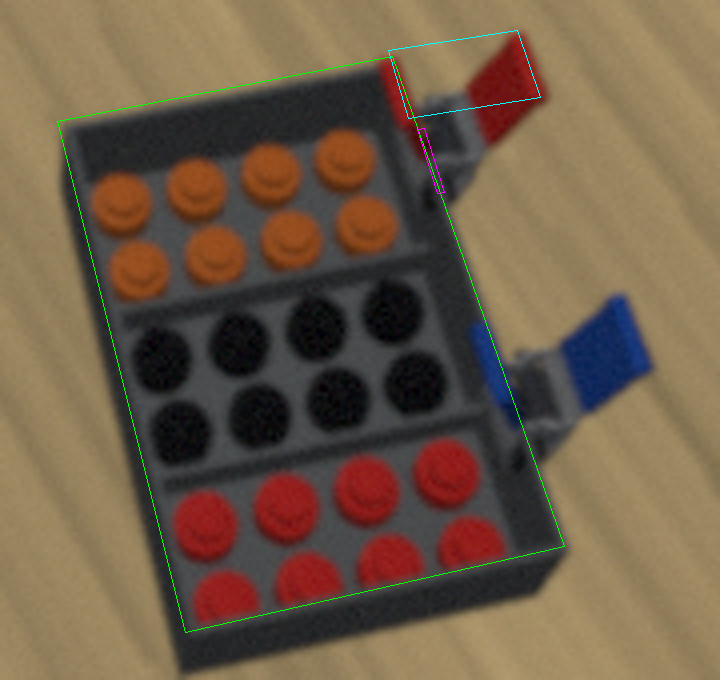

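Run:
```python
from h import *
T=r.camera("top");S=r.camera("scene")
t=f_([(158,42),(693,195),(583,569),(40,412)],6,145,195)
L=[(70,100,60),(70,-100,60),(-70,-100,60),(-70,100,60)]
s=f_([(185,634),(66,128),(386,68),(562,547)],4,320,310)
x,e=fit([(T,L,t)],[580,192,-.29]);print("tray T",x,e.round(1))
x,e=fit([(S,L,s)],[580,192,-.29]);print("tray S",x,e.round(1))
x,e=fit([(T,L,t),(S,L,s)],[580,192,-.29]);print("tray",x,e.round(1))
ct=f_([(340,597),(413,622)],6,145,195); cs=f_([(297,45),(325,120)],5,390,310)
LA=[(-25,14,134),(-25,-14,134)]
xb,e=fit([(T,LA,ct),(S,LA[::-1],cs)],[510,150,-.29])
c,s_=np.cos(x[2]),np.sin(x[2]); Rl=np.array([[c,s_],[-s_,c]])
print("clip in tray",Rl@(xb[:2]-x[:2]))
lr=Rl@(xb[:2]-x[:2]); on=x[:2]+Rl.T@[-68.5,lr[1]]; print("on wall",on)
xc=[*on,x[2]]
g=(0,255,0)
w=[(25,14,132),(25,-14,132),(-25,-14,132),(-25,14,132)]
wp=[(1.5,14,60),(1.5,-14,60),(-1.5,-14,60),(-1.5,14,60)]
it=[(place(x,L),g),(place(xc,w),(255,255,0)),(place(xc,wp),(255,0,255))]
draw(T,it,(195,305,145,275),6,"pics/o3.png");draw(S,it,(310,480,320,500),4,"pics/o4.png")
d=[q for q in r.boxes_of("top","fitting")];print([(q["score"],ray(T,q["position"][::-1],30).round(0)) for q in d])
```

```text
tray T [ 5.80263153e+02  1.94867427e+02 -2.87429413e-01] [-0.3 -1.1  1.2 -1.   0.2  1.1 -1.1  0.9]
tray S [ 5.82389227e+02  1.97071938e+02 -2.91489316e-01] [-0.   0.8 -2.3 -0.8  1.7 -2.   0.6  1.1]
tray [ 5.81625183e+02  1.96323861e+02 -2.90272858e-01] [-0.8 -1.8  0.5 -1.5 -0.7  0.6 -1.8  0.1  0.3  0.1 -2.2 -1.3  1.7 -2.6
  0.8  0.3]
clip in tray [-70.63177457 -53.6332951 ]
on wall [500.64024167 164.53990776]
[(0.47, array([365., -11.,  30.]))]
```

View pics/o3.png

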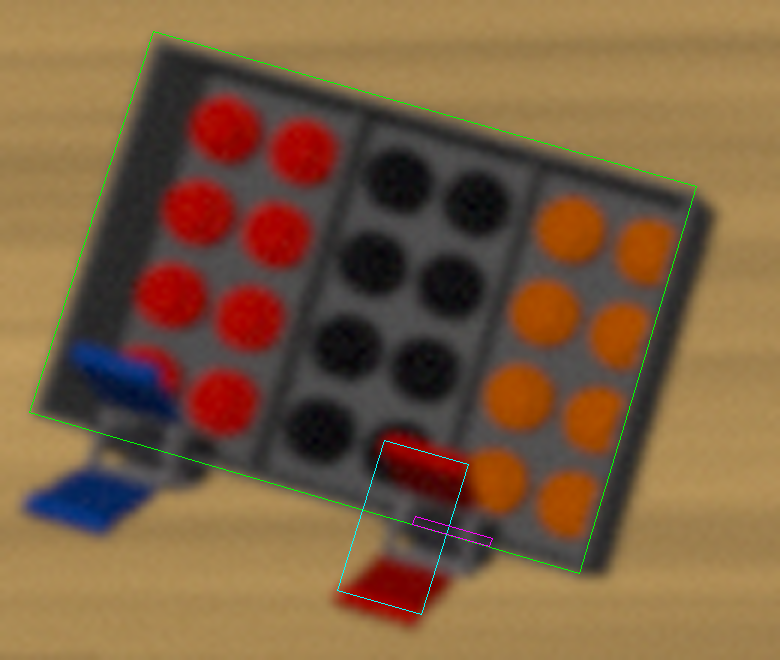

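View pics/o4.png

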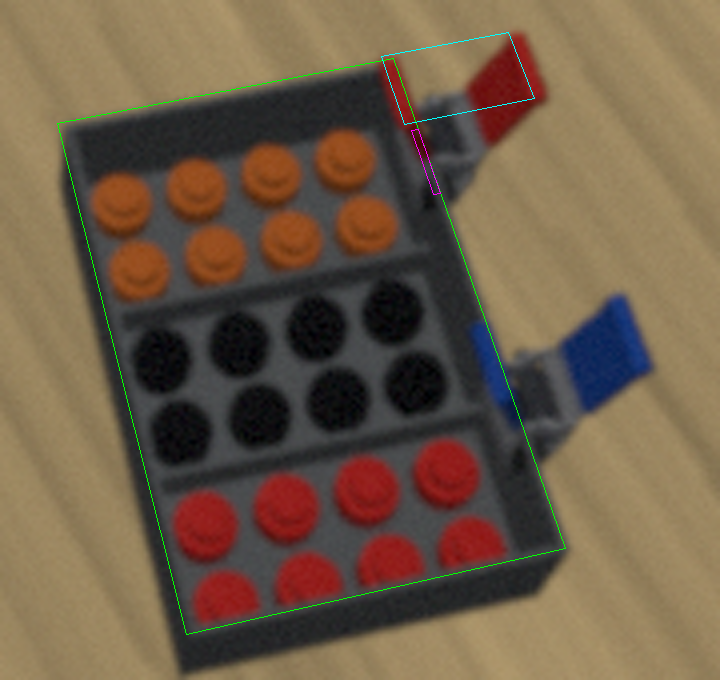

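Call:
send_rows(
  delta_rot=[
    [0,0,-0.0697],
    [0,0,-0.0697],
    [0,0,-0.0697],
    [0,0,-0.0697],
    [0,0,-0.0697],
    [0,0,-0.0697],
    [0,0,-0.0697],
    [0,0,-0.0697],
    [0,0,-0.0697],
    [0,0,-0.0697],
  ],
  linear=[
    [12,-17.45,0],
    [12,-17.45,0],
    [12,-17.45,0],
    [12,-17.45,0],
    [12,-17.45,0],
    [12,-17.45,0],
    [12,-17.45,0],
    [12,-17.45,0],
    [12,-17.45,0],
    [12,-17.45,0],
  ],
  gripper=[1,1,1,1,1,1,1,1,1,1],
)

```text
time: 2.55
eef_pos: [379.7, 337.5, 193.9]
eef_rot: [[-0.391, 0.921, -0.0], [0.921, 0.391, 0.0], [0.0, -0.0, -1.0]]
force: [0.2, -0.6, 0.0]
opening: 1.0
```

Call:
send_rows(
  delta_rot=[
    [0,0,-0.0697],
    [0,0,-0.0697],
    [0,0,-0.0697],
    [0,0,-0.0697],
    [0,0,-0.0697],
    [0,0,-0.0697],
    [0,0,-0.0697],
    [0,0,-0.0697],
    [0,0,-0.0697],
    [0,0,-0.0697],
  ],
  linear=[
    [12,-17.45,0],
    [12,-17.45,0],
    [12,-17.45,0],
    [12,-17.45,0],
    [12,-17.45,0],
    [12,-17.45,0],
    [12,-17.45,0],
    [12,-17.45,0],
    [12,-17.45,0],
    [12,-17.45,0],
  ],
  gripper=[1,1,1,1,1,1,1,1,1,1],
)

```text
time: 3.55
eef_pos: [499.4, 162.8, 193.9]
eef_rot: [[0.291, 0.957, -0.0], [0.957, -0.291, 0.0], [0.0, -0.0, -1.0]]
force: [-1.3, 0.2, 0.6]
opening: 1.0
```

Call:
send_rows(
  delta_rot=[
    [0,0,0],
    [0,0,0],
  ],
  linear=[
    [0,0,-15],
    [0,0,-15],
  ],
  gripper=[1,1],
)

```text
time: 3.75
eef_pos: [499.3, 163.1, 163.5]
eef_rot: [[0.29, 0.957, 0.001], [0.957, -0.29, 0.0], [0.0, 0.001, -1.0]]
force: [1.0, 0.2, -0.6]
opening: 1.0
```

Run:
```python
from h import *
s=r.get_state();print({k:np.round(s[k],3).tolist() for k in ("time","qpos","eef_pos","eef_rot","force")})
T=r.camera("top");S=r.camera("scene")
p=s["eef_pos"];y=np.array(s["eef_rot"])[:,1]
print(np.degrees(np.arctan2(y[1],y[0])))
it=[(np.array([p-42.5*y,p+42.5*y]),(0,255,0))]
draw(T,it,(195,335,120,275),5,"pics/p1.png");draw(S,it,(240,440,340,560),3.5,"pics/p2.png")
```

```text
{'time': 3.75, 'qpos': [-30.946, 39.795, 17.419, 98.287, -15.911, 44.316, -22.715], 'eef_pos': [499.329, 163.081, 163.54], 'eef_rot': [[0.29, 0.957, 0.001], [0.957, -0.29, 0.0], [0.0, 0.001, -1.0]], 'force': [1.0, 0.204, -0.586]}
-16.84335237151111
```

View pics/p1.png

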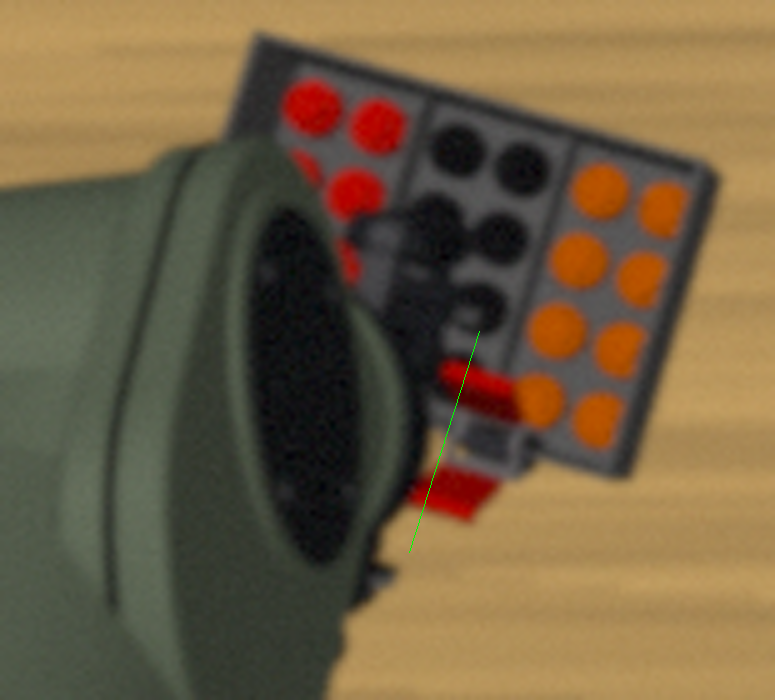

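View pics/p2.png

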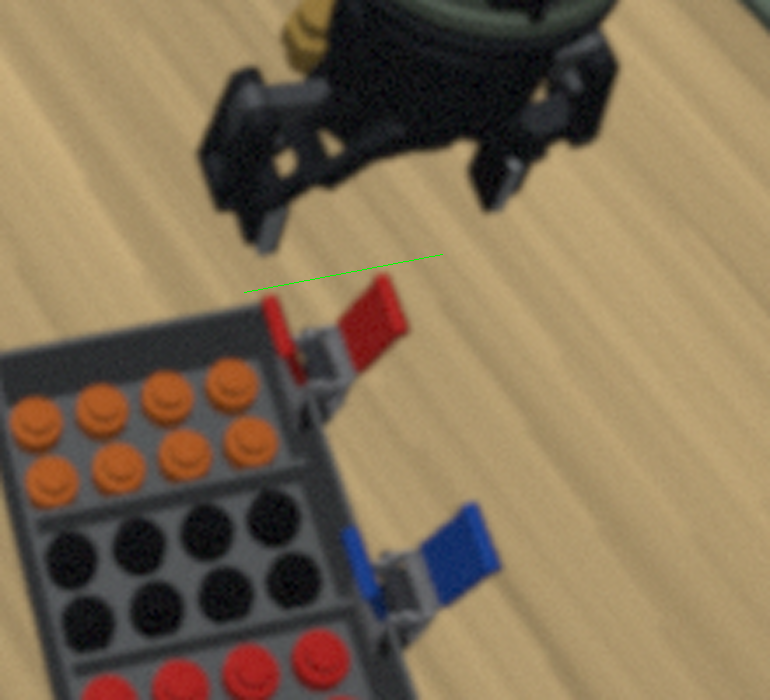

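Run:
```python
from h import *
S=r.camera("scene");T=r.camera("top")
s=r.get_state();p=s["eef_pos"];y=np.array(s["eef_rot"])[:,1];x=np.array(s["eef_rot"])[:,0];z=np.array([0,0,1.])
it=[]
for sg in(1,-1):
    q=p+13*z+42.5*sg*y
    it.append((np.array([q+11*x,q-11*x,q-11*x+sg*12*y,q+11*x+sg*12*y]),(0,255,0)))
xc=[498.5,164.5,-.29]
it.append((place(xc,[(29,14,132),(29,-14,132),(-29,-14,132),(-29,14,132)]),(255,255,0)))
draw(S,it,(240,440,340,560),3.5,"pics/p3.png")
draw(T,it,(195,335,120,275),5,"pics/p4.png")
```

```text
(no output)
```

View pics/p3.png

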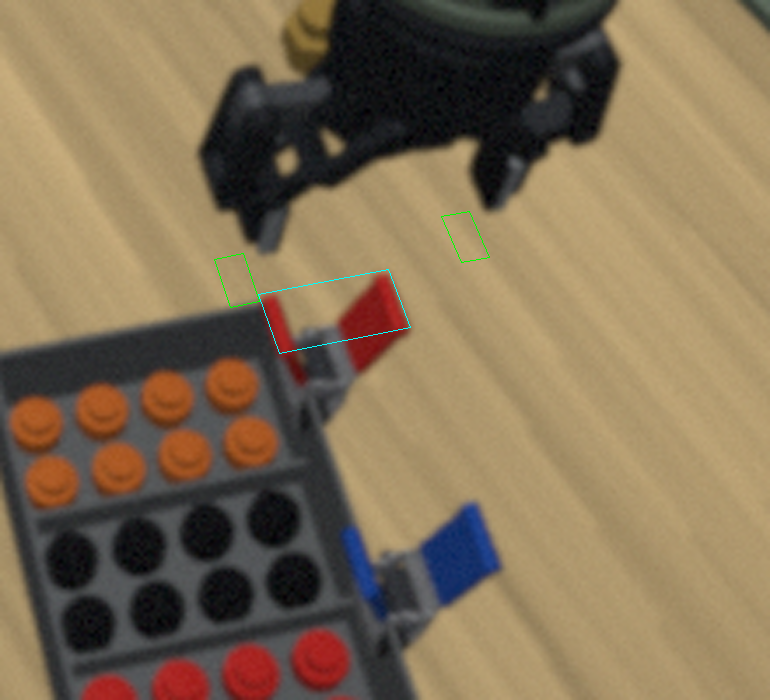

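View pics/p4.png

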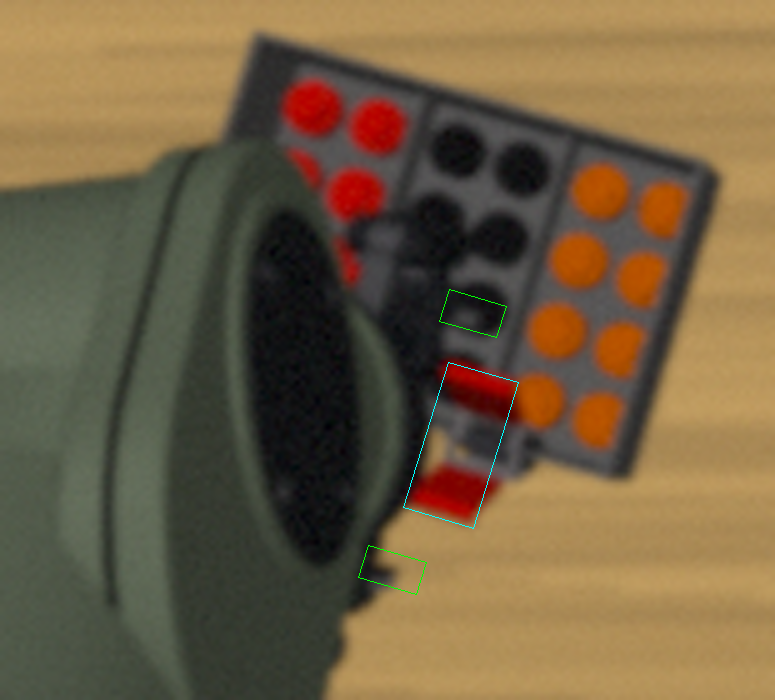

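Run:
```python
from h import *
S=r.camera("scene");T=r.camera("top")
s=r.get_state();print(s["time"],s["eef_pos"],s["qvel"])
draw(S,[],(245,325,385,525),5.5,"pics/q1.png")
draw(T,[],(220,325,180,240),7,"pics/q2.png")
p=s["eef_pos"]
for c in(S,T):
    b=proj(c,p); print(b.round(1),[(proj(c,p+10*np.eye(3)[i])-b).round(2).tolist() for i in range(3)])
```

```text
4.05 [499.09154141 164.30800652 164.56215918] [-0.20305461 -0.06691689 -0.12032083  0.04902899  0.00072315 -0.22601958
  0.10630385]
[[438.6 317.8]] [[[-5.72, 2.98]], [[4.12, 5.49]], [[1.27, -3.37]]]
[[207.6 282.8]] [[[0.08, -5.42]], [[-5.4, 0.05]], [[-1.35, -0.11]]]
```

View pics/q1.png

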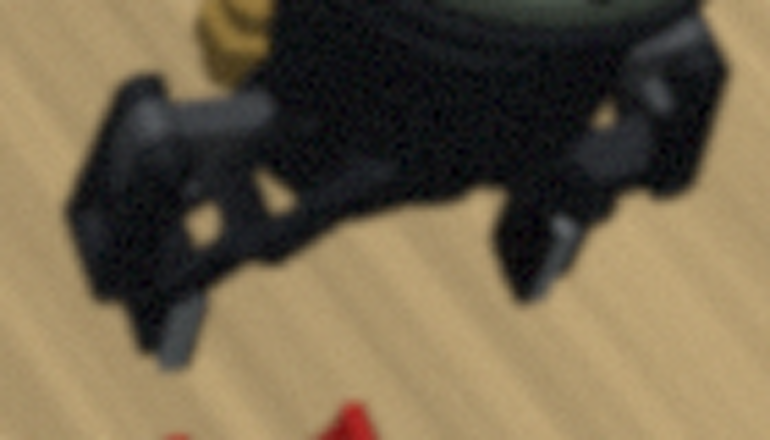

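View pics/q2.png

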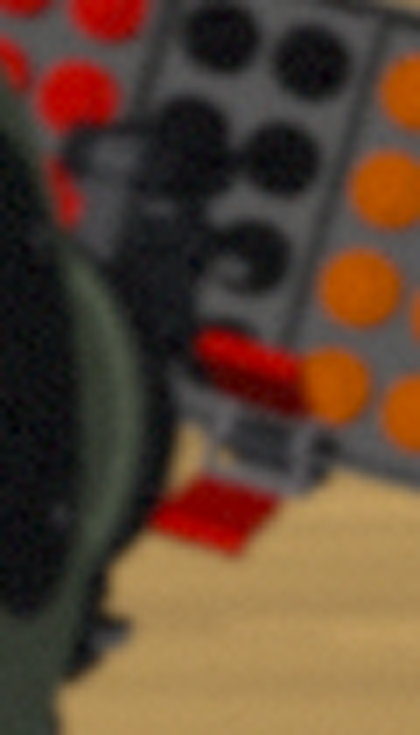

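Call:
send_rows(
  delta_rot=[
    [0,0,0],
    [0,0,0],
    [0,0,0],
  ],
  linear=[
    [0,0,-12],
    [0,0,-12],
    [0,0,0],
  ],
  gripper=[1,1,1],
)

```text
time: 4.35
eef_pos: [498.4, 164.4, 139.5]
eef_rot: [[0.286, 0.958, -0.001], [0.958, -0.286, -0.0], [-0.001, -0.001, -1.0]]
force: [0.1, 0.2, 0.5]
opening: 0.997
```

Run:
```python
from h import *
s=r.get_state();print(s["time"],s["eef_pos"],s["opening"])
S=r.camera("scene");T=r.camera("top")
p=s["eef_pos"];y=np.array(s["eef_rot"])[:,1];x=np.array(s["eef_rot"])[:,0];z=np.array([0,0,1.])
it=[]
for h,c in((13,(0,255,0)),(56,(255,255,0))):
  for sg in(1,-1):
    q=p+h*z+42.5*sg*y
    it.append((np.array([q+11*x,q-11*x,q-11*x+sg*8*y,q+11*x+sg*8*y]),c))
draw(S,it,(255,365,385,525),5.5,"pics/q3.png")
draw(T,it,(220,325,160,260),7,"pics/q4.png")
```

```text
4.35 [498.43881376 164.37416375 139.46983133] 0.9968127845827681
```

View pics/q3.png

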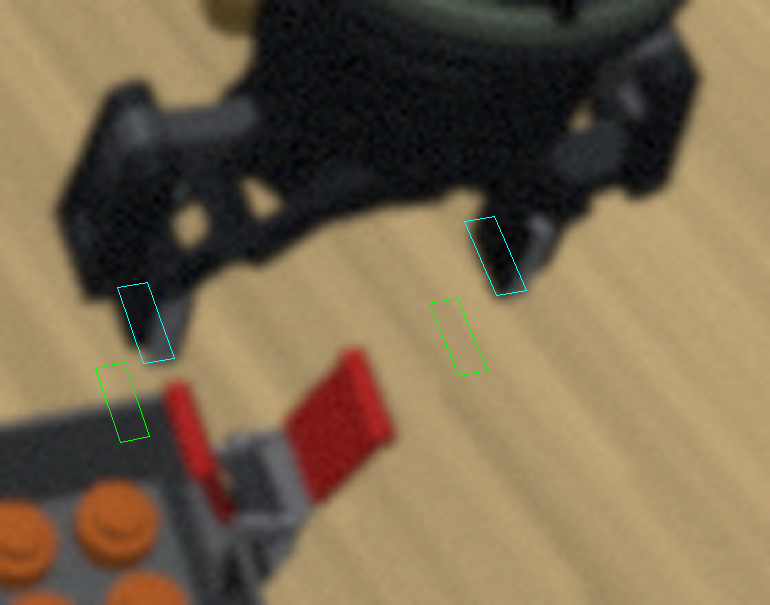

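View pics/q4.png

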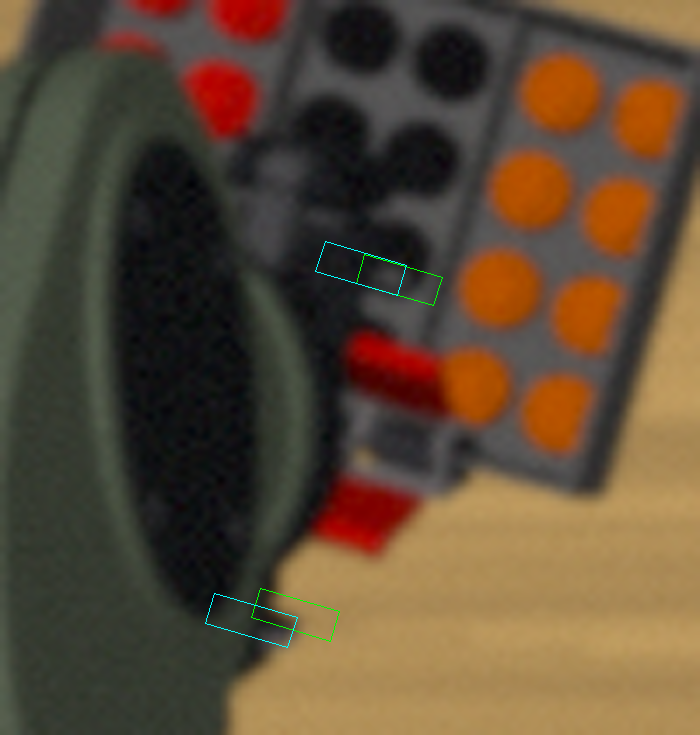

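Call:
send_rows(
  delta_rot=[
    [0,0,0],
    [0,0,0],
    [0,0,0],
    [0,0,0],
    [0,0,0],
    [0,0,0],
    [0,0,0],
  ],
  linear=[
    [0,0,15],
    [0,0,0],
    [0,0,0],
    [0,0,0],
    [0,0,0],
    [0,0,0],
    [0,0,0],
  ],
  gripper=[0.1,0.1,0.1,0.1,0.1,0.1,0.1],
)

```text
time: 5.15
eef_pos: [498.7, 164.4, 154.7]
eef_rot: [[0.286, 0.958, -0.0], [0.958, -0.286, -0.0], [-0.0, -0.0, -1.0]]
force: [0.2, -0.3, -0.9]
opening: 0.097
```

Run:
```python
from h import *
s=r.get_state();print(s["time"],s["eef_pos"],s["opening"])
S=r.camera("scene");T=r.camera("top")
p=s["eef_pos"];y=np.array(s["eef_rot"])[:,1];x=np.array(s["eef_rot"])[:,0];z=np.array([0,0,1.])
it=[]
w=42.5*s["opening"]
for h,c in((0,(0,255,0)),(43,(255,255,0))):
  for sg in(1,-1):
    q=p+h*z+w*sg*y
    it.append((np.array([q+11*x,q-11*x,q-11*x+sg*8*y,q+11*x+sg*8*y]),c))
draw(S,it,(255,365,385,525),5.5,"pics/q5.png")
draw(T,it,(220,325,160,260),7,"pics/q6.png")
```

```text
5.15 [498.68272017 164.44661997 154.71835299] 0.09733434165942416
```

View pics/q5.png

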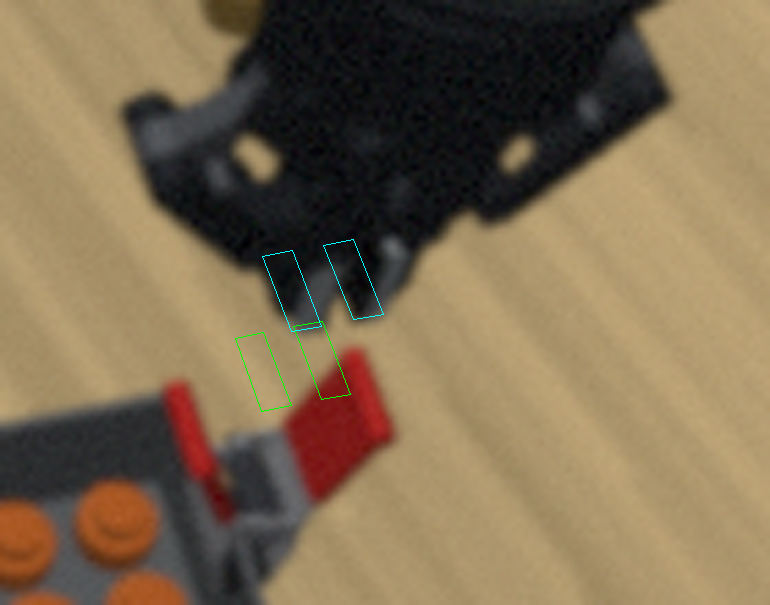

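View pics/q6.png

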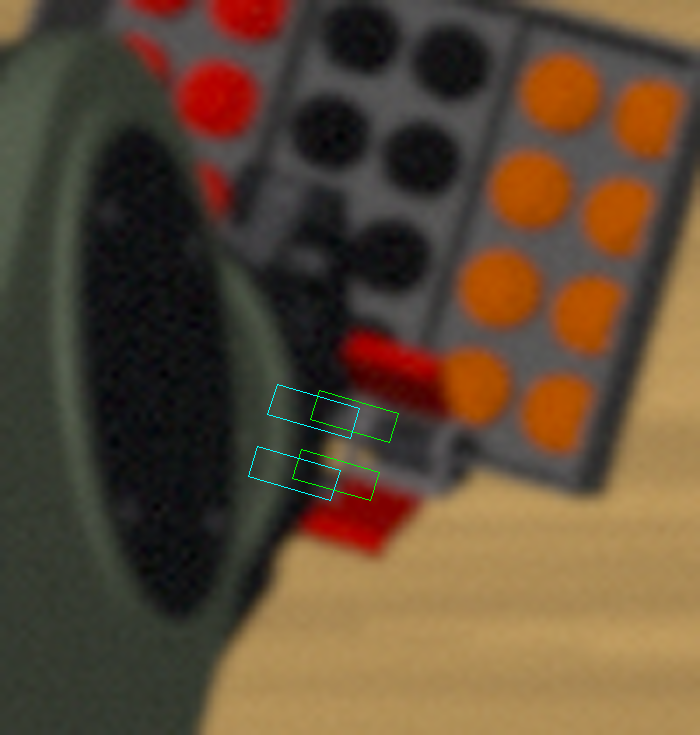

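Call:
send_rows(
  delta_rot=[
    [0,0,0],
    [0,0,0],
    [0,0,0],
    [0,0,0],
    [0,0,0],
    [0,0,0],
    [0,0,0],
  ],
  linear=[
    [0,0,0],
    [0,0,0],
    [0,0,0],
    [0,0,0],
    [0,0,0],
    [0,0,0],
    [0,0,0],
  ],
  gripper=[1,1,1,1,1,1,1],
)

```text
time: 5.95
eef_pos: [498.7, 164.4, 154.9]
eef_rot: [[0.286, 0.958, -0.0], [0.958, -0.286, 0.0], [-0.0, -0.0, -1.0]]
force: [-0.1, 0.7, 0.5]
opening: 1.003
```

Call:
send_rows(
  delta_rot=[
    [0,0,0],
    [0,0,0],
    [0,0,0],
    [0,0,0],
  ],
  linear=[
    [0,0,-15],
    [0,0,-15],
    [0,0,-12],
    [0,0,-12],
  ],
  gripper=[1,1,1,1],
)

```text
time: 6.35
eef_pos: [498.8, 164.4, 100.4]
eef_rot: [[0.286, 0.958, -0.0], [0.958, -0.286, -0.0], [-0.0, -0.0, -1.0]]
force: [0.0, 0.1, 0.1]
opening: 1.003
```

Run:
```python
from h import *
s=r.get_state();print(s["time"],s["eef_pos"],s["opening"],s["force"])
S=r.camera("scene");T=r.camera("top")
draw(S,[],(255,365,385,525),5.5,"pics/q7.png")
draw(T,[],(220,325,160,260),7,"pics/q8.png")
```

```text
6.35 [498.75117023 164.41174025 100.35345999] 1.003326121412183 [0.03640352 0.06841148 0.05157642]
```

View pics/q7.png

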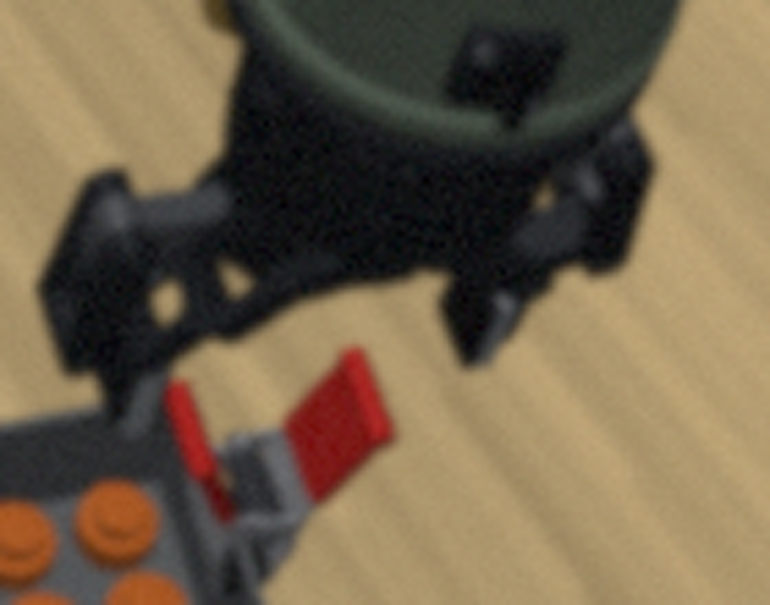

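View pics/q8.png

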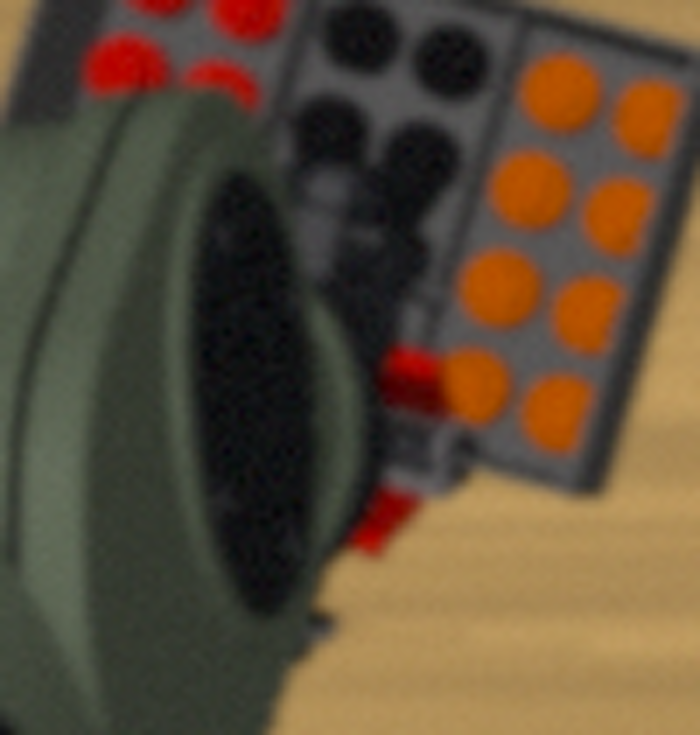

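Run:
```python
from h import *
s=r.get_state()
S=r.camera("scene");T=r.camera("top")
p=s["eef_pos"];y=np.array(s["eef_rot"])[:,1];x=np.array(s["eef_rot"])[:,0];z=np.array([0,0,1.])
it=[]
for h,c in((45,(0,255,0)),(56,(255,255,0))):
  for sg in(1,-1):
    q=p+h*z+42.5*sg*y
    it.append((np.array([q+11*x,q-11*x,q-11*x+sg*8*y,q+11*x+sg*8*y]),c))
draw(S,it,(255,365,385,525),5.5,"pics/q9.png")
draw(T,it,(220,325,160,260),7,"pics/q10.png")
```

```text
(no output)
```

View pics/q9.png

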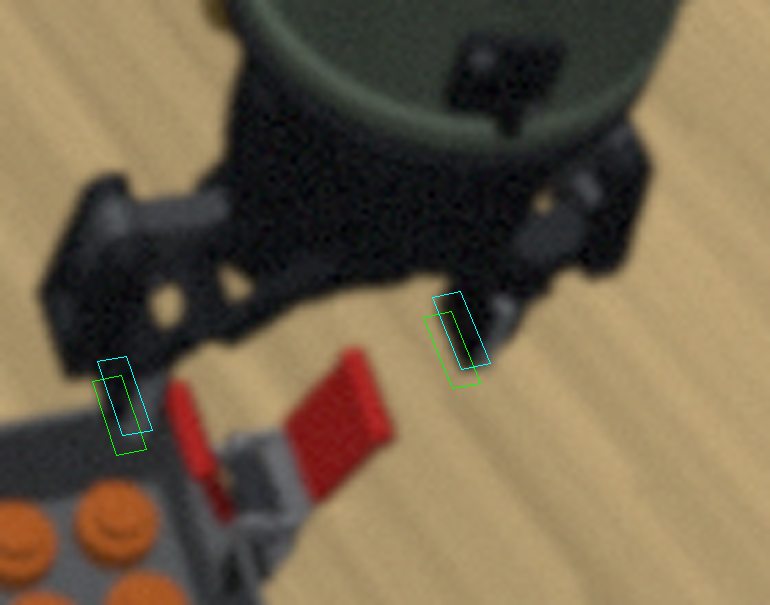

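View pics/q10.png

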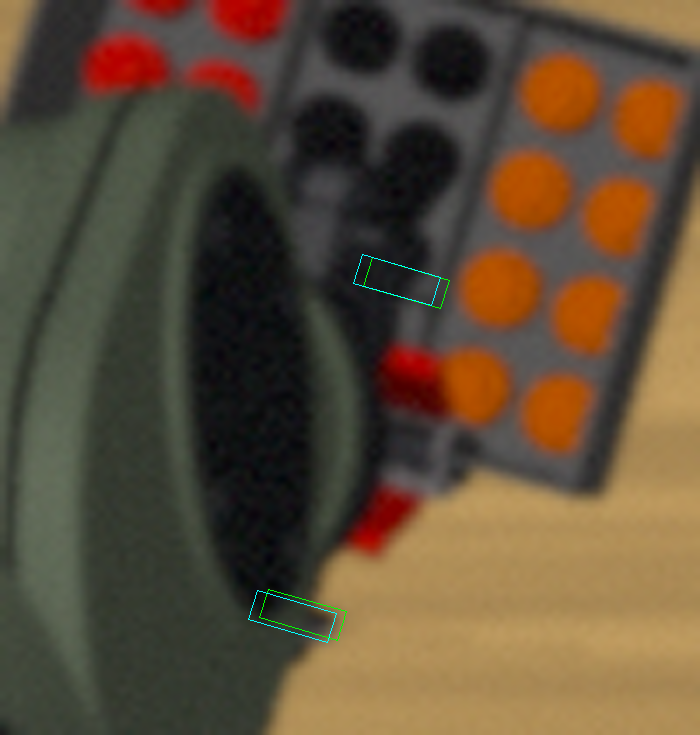

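Call:
send_rows(
  delta_rot=[
    [0,0,0],
    [0,0,0],
    [0,0,0],
    [0,0,0],
  ],
  linear=[
    [0,0,-10],
    [0,0,-10],
    [0,0,-10],
    [0,0,0],
  ],
  gripper=[1,1,1,1],
)

```text
time: 6.95
eef_pos: [498.1, 164.2, 69.4]
eef_rot: [[0.286, 0.958, -0.002], [0.958, -0.286, -0.001], [-0.001, -0.002, -1.0]]
force: [0.4, 1.1, 0.2]
opening: 0.999
```

Run:
```python
from h import *
s=r.get_state();print(s["time"],s["eef_pos"],s["opening"],s["force"])
S=r.camera("scene");T=r.camera("top")
p=s["eef_pos"];y=np.array(s["eef_rot"])[:,1];x=np.array(s["eef_rot"])[:,0];z=np.array([0,0,1.])
it=[]
for h,c in((56,(255,255,0)),):
  for sg in(1,-1):
    q=p+h*z+42.5*sg*y
    it.append((np.array([q+11*x,q-11*x,q-11*x+sg*8*y,q+11*x+sg*8*y]),c))
draw(S,it,(265,375,385,525),5.5,"pics/r1.png")
draw(T,it,(220,325,160,260),7,"pics/r2.png")
```

```text
6.95 [498.12966614 164.2170585   69.44309745] 0.9991316539361272 [0.4030859  1.11831448 0.20816473]
```

View pics/r1.png

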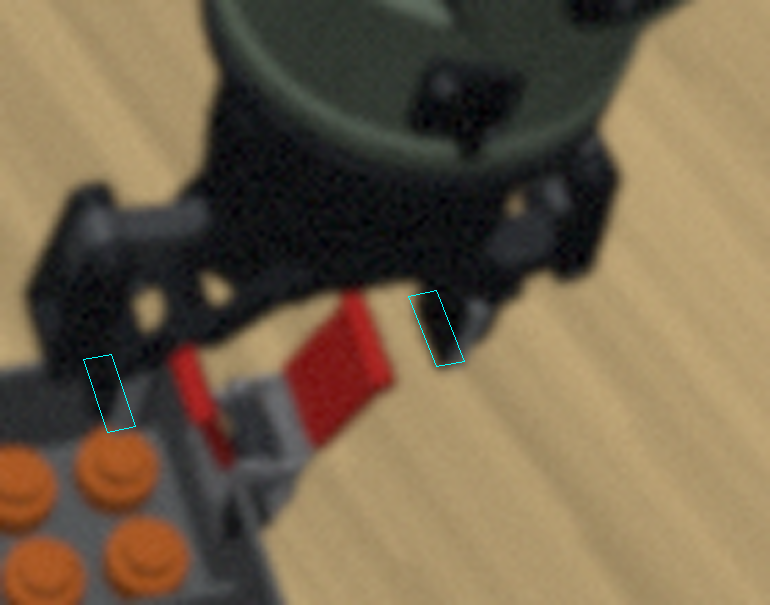

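View pics/r2.png

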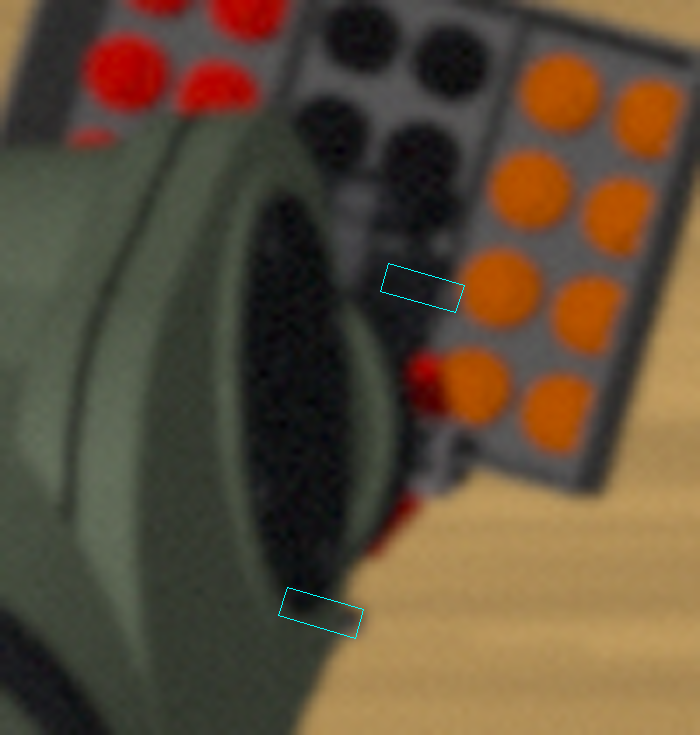

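Call:
send_rows(
  delta_rot=[
    [0,0,0],
    [0,0,0],
    [0,0,0],
  ],
  linear=[
    [0,0,-4],
    [0,0,-4],
    [0,0,0],
  ],
  gripper=[1,1,0.65],
)

```text
time: 7.35
eef_pos: [498.6, 164.4, 62.4]
eef_rot: [[0.286, 0.958, -0.001], [0.958, -0.286, -0.0], [-0.0, -0.0, -1.0]]
force: [0.1, -0.1, 0.2]
opening: 0.857
```

Call:
send_rows(
  delta_rot=[
    [0,0,0],
    [0,0,0],
    [0,0,0],
    [0,0,0],
    [0,0,0],
    [0,0,0],
    [0,0,0],
    [0,0,0],
  ],
  linear=[
    [0,0,0],
    [0,0,1],
    [0,0,1],
    [0,0,1],
    [0,0,1],
    [0,0,0],
    [0,0,0],
    [0,0,0],
  ],
  gripper=[0.55,0.45,0.35,0.25,0.15,0.05,0.05,0.05],
)

```text
time: 8.15
eef_pos: [498.7, 164.4, 66.8]
eef_rot: [[0.286, 0.958, -0.0], [0.958, -0.286, -0.0], [-0.0, -0.0, -1.0]]
force: [-0.4, 0.1, -0.4]
opening: 0.243
```

Run:
```python
from h import *
s=r.get_state();print(s["time"],s["eef_pos"],s["opening"],s["force"])
S=r.camera("scene");T=r.camera("top")
draw(S,[],(265,375,385,525),5.5,"pics/r3.png")
draw(T,[],(220,325,160,260),7,"pics/r4.png")
```

```text
8.15 [498.70901406 164.44220241  66.82219698] 0.24325188376207593 [-0.35448005  0.10716363 -0.44830466]
```

View pics/r3.png

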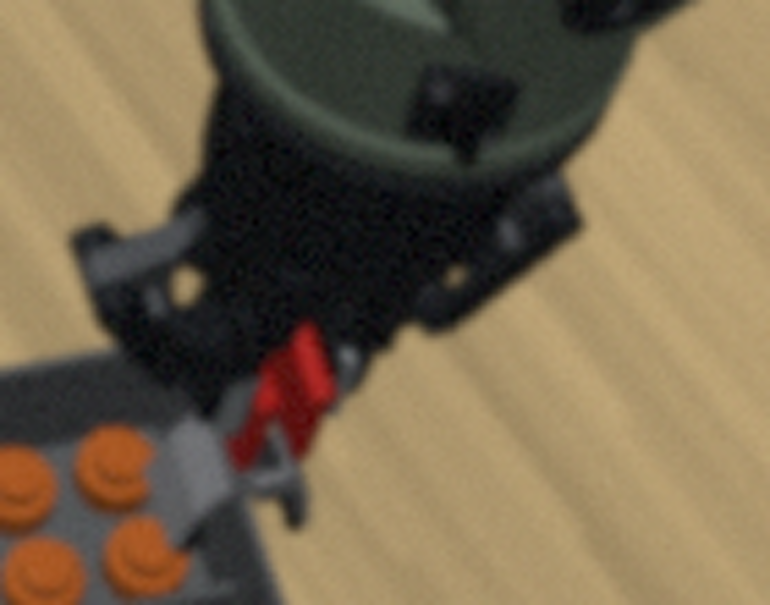

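View pics/r4.png

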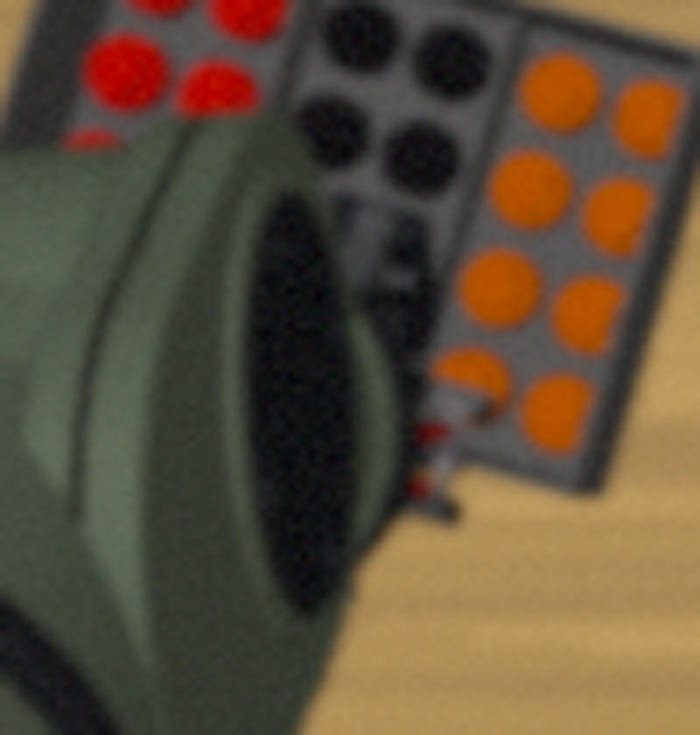

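Call:
send_rows(
  delta_rot=[
    [0,0,0],
    [0,0,0],
    [0,0,0],
    [0,0,0],
    [0,0,0],
    [0,0,0],
    [0,0,0],
    [0,0,0],
    [0,0,0],
    [0,0,0],
  ],
  linear=[
    [0,0,3],
    [0,0,5],
    [0,0,8],
    [0,0,10],
    [0,0,12],
    [0,0,14],
    [0,0,14],
    [0,0,14],
    [0,0,14],
    [0,0,10],
  ],
  gripper=[0.05,0.05,0.05,0.05,0.05,0.05,0.05,0.05,0.05,0.05],
)

```text
time: 9.25
eef_pos: [498.9, 164.5, 172.4]
eef_rot: [[0.286, 0.958, 0.001], [0.958, -0.286, 0.0], [0.001, 0.001, -1.0]]
force: [-0.0, 0.7, -2.1]
opening: 0.245
```

Run:
```python
from h import *
s=r.get_state();print(s["time"],s["eef_pos"],s["opening"],s["force"])
S=r.camera("scene");T=r.camera("top")
draw(S,[],(215,365,385,525),4,"pics/s1.png")
draw(T,[],(220,325,160,260),7,"pics/s2.png")
```

```text
9.25 [498.93299299 164.47692433 172.43117054] 0.24498466190359897 [-0.03729011  0.74691979 -2.07477048]
```

View pics/s1.png

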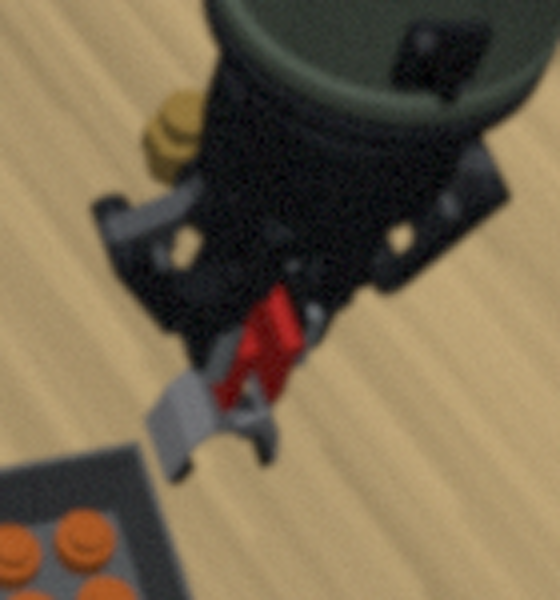

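View pics/s2.png

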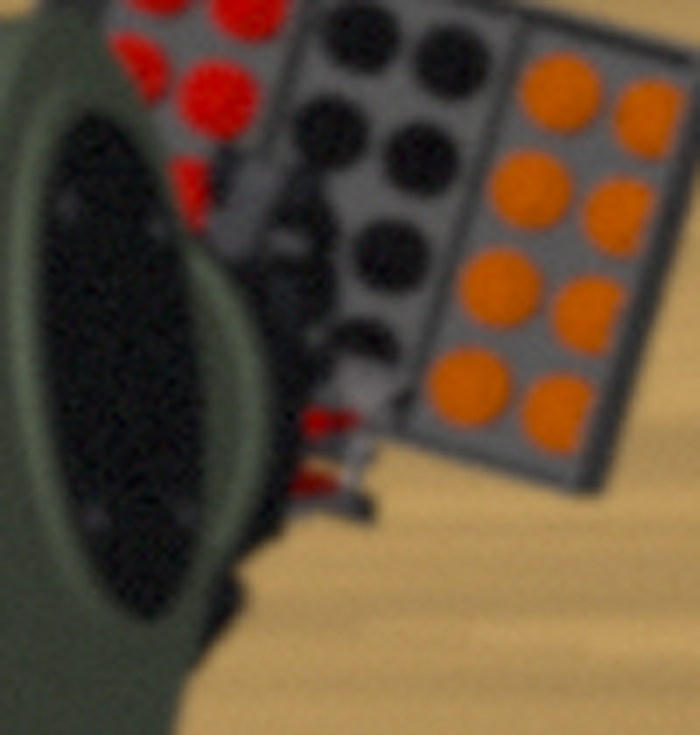

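Call:
send_rows(
  delta_rot=[
    [0,0,-0.0026],
    [0,0,-0.0026],
    [0,0,-0.0026],
    [0,0,-0.0026],
    [0,0,-0.0026],
    [0,0,-0.0026],
    [0,0,-0.0026],
    [0,0,-0.0026],
    [0,0,-0.0026],
    [0,0,-0.0026],
  ],
  linear=[
    [3.5,-10,0],
    [3.5,-20,0],
    [3.5,-20,0],
    [3.5,-20,0],
    [3.5,-20,0],
    [3.5,-20,0],
    [3.5,-20,0],
    [3.5,-20,0],
    [3.5,-20,0],
    [3.5,-20,0],
  ],
  gripper=[0.05,0.05,0.05,0.05,0.05,0.05,0.05,0.05,0.05,0.05],
)

```text
time: 10.35
eef_pos: [533.5, -27.3, 170.2]
eef_rot: [[0.312, 0.95, -0.001], [0.95, -0.312, -0.0], [-0.001, -0.001, -1.0]]
force: [-0.6, 0.6, -1.2]
opening: 0.244
```

Call:
send_rows(
  delta_rot=[
    [0,0,-0.0026],
    [0,0,-0.0026],
    [0,0,-0.0026],
    [0,0,-0.0026],
    [0,0,-0.0026],
    [0,0,-0.0026],
    [0,0,-0.0026],
    [0,0,-0.0026],
    [0,0,-0.0026],
    [0,0,-0.0026],
  ],
  linear=[
    [3.5,-20,0],
    [3.5,-20,0],
    [3.5,-20,0],
    [3.5,-20,0],
    [3.5,-20,0],
    [3.5,-20,0],
    [3.5,-20,0],
    [3.5,-20,0],
    [3.5,-20,0],
    [5,-15,0],
  ],
  gripper=[0.05,0.05,0.05,0.05,0.05,0.05,0.05,0.05,0.05,0.05],
)

```text
time: 11.35
eef_pos: [569.4, -222.8, 170.1]
eef_rot: [[0.337, 0.941, -0.001], [0.941, -0.337, -0.0], [-0.001, -0.001, -1.0]]
force: [0.3, 0.0, -0.2]
opening: 0.244
```

Call:
send_rows(
  delta_rot=[
    [0,0,0],
    [0,0,0],
  ],
  linear=[
    [0,-10,0],
    [0,0,0],
  ],
  gripper=[0.05,0.05],
)

```text
time: 11.55
eef_pos: [569.4, -232.2, 170.2]
eef_rot: [[0.337, 0.941, -0.001], [0.941, -0.337, -0.0], [-0.001, -0.001, -1.0]]
force: [0.2, 0.8, -1.1]
opening: 0.243
```

Run:
```python
from h import *
s=r.get_state();print(s["time"],s["eef_pos"],s["opening"],s["force"],s["eef_rot"])
S=r.camera("scene");T=r.camera("top")
draw(S,[],(80,260,200,380),4,"pics/t1.png")
draw(T,[],(200,300,350,460),6.5,"pics/t2.png")
```

```text
11.55 [ 569.35652445 -232.17561087  170.20330184] 0.2432095010275492 [ 0.18417792  0.84457808 -1.11062502] [[ 3.37214666e-01  9.41426969e-01 -1.23721903e-03]
 [ 9.41427559e-01 -3.37215200e-01 -2.45705761e-04]
 [-6.48523094e-04 -1.08189651e-03 -9.99999204e-01]]
```

View pics/t1.png

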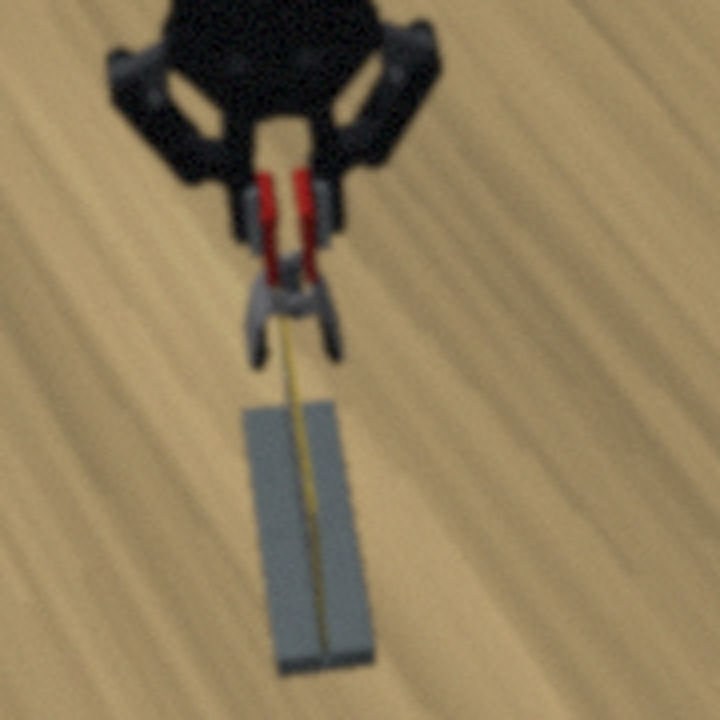

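View pics/t2.png

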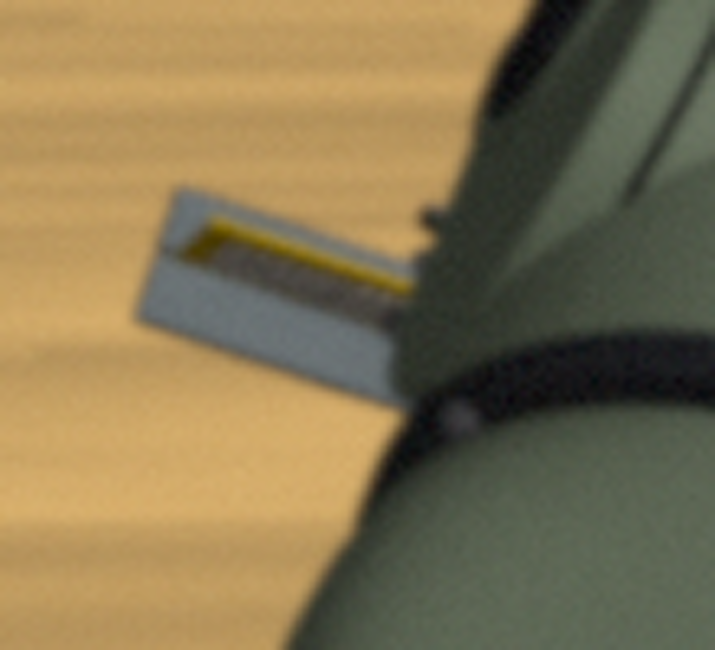

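Run:
```python
from h import *
from scipy.optimize import least_squares
S=r.camera("scene");s=r.get_state()
px=f_([(258,367),(337,360)],4,200,80)   # tips near-y lower pad mid
a=-.343+0
Lp=np.array([(18,14,-38),(-18,14,-38)])
f=lambda q:(proj(S,place([q[0],q[1],a],Lp+[0,0,q[2]]))-px).ravel()
for zz in (175,180,185,190):
    q=least_squares(lambda v:f([v[0],v[1],zz]),[569,-232]).x; print(zz,q,f([*q,zz]).round(1))
for zz in (170,180,190):
  it=[]
  P=place([569.4,-232.2,a],[(15,14,-38+zz),(15,-14,-38+zz),(-15,-14,-38+zz),(-15,14,-38+zz)])
  E=place([569.4,-232.2,a],[(12,14,51+zz),(12,-14,51+zz),(-12,-14,51+zz),(-12,14,51+zz)])
  C=place([570,-235,-.343],[(0,74,115),(0,-74,115)])
  draw(S,[(P,(0,255,0)),(E,(255,255,0)),(C,(255,0,255))],(80,260,200,380),4,f"pics/u{zz}.png")
```

```text
175 [ 565.66817166 -240.1051696 ] [-0.2  0.2  0.2 -0.2]
180 [ 567.47264545 -235.79207456] [-0.3  0.2  0.3 -0.3]
185 [ 569.27709922 -231.47900505] [-0.4  0.2  0.4 -0.3]
190 [ 571.08153253 -227.16596152] [-0.4  0.3  0.4 -0.3]
```

View pics/u180.png

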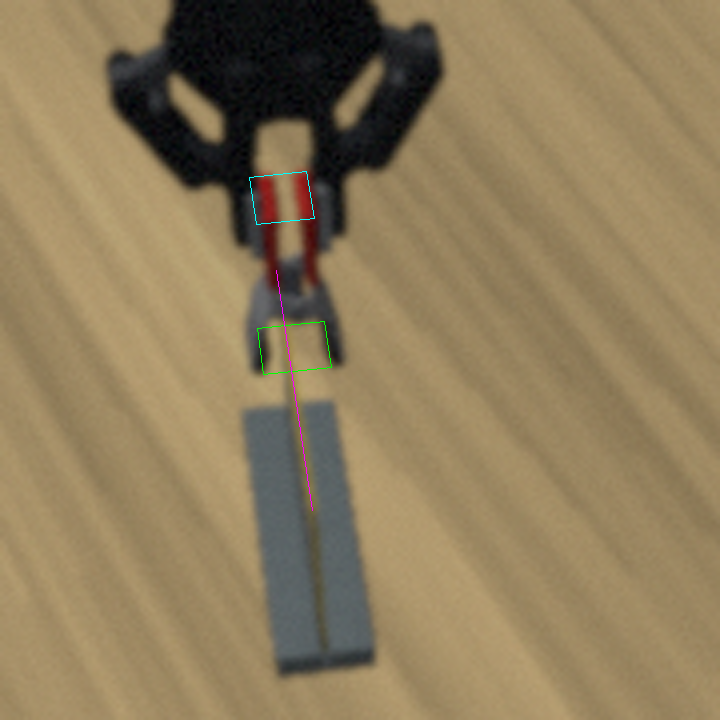

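View pics/u190.png

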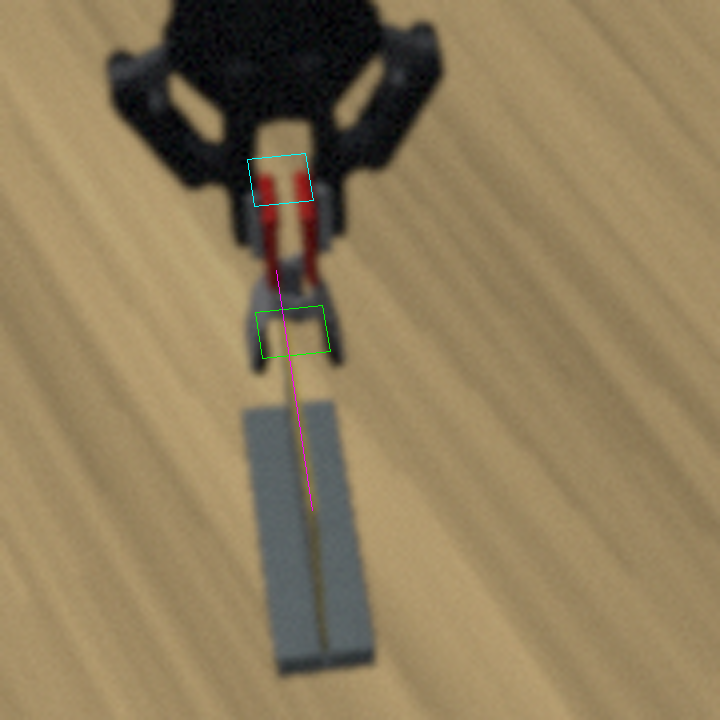

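Call:
send_rows(
  delta_rot=[
    [0,0,0],
    [0,0,0],
    [0,0,0],
    [0,0,0],
    [0,0,0],
  ],
  linear=[
    [0.5,-3,-5],
    [0,0,-8],
    [0,0,-8],
    [0,0,-5],
    [0,0,0],
  ],
  gripper=[0.05,0.05,0.05,0.05,0.05],
)

```text
time: 12.2
eef_pos: [570.4, -233.3, 143.9]
eef_rot: [[0.335, 0.942, -0.001], [0.942, -0.335, 0.001], [0.0, -0.001, -1.0]]
force: [0.0, 0.4, -1.2]
opening: 0.242
```

Run:
```python
from h import *
s=r.get_state();p=s["eef_pos"];print(s["time"],p,s["opening"],s["force"])
S=r.camera("scene");T=r.camera("top")
a=-.343;zz=p[2]+13
P=place([p[0],p[1],a],[(15,14,-38+zz),(15,-14,-38+zz),(-15,-14,-38+zz),(-15,14,-38+zz)])
C=place([570,-235,-.343],[(0,74,115),(0,-74,115)])
draw(S,[],(130,230,220,350),6,"pics/v1.png");draw(S,[(P,(0,255,0)),(C,(255,0,255))],(130,230,220,350),6,"pics/v2.png")
```

```text
12.2 [ 570.40779921 -233.29266038  143.94800719] 0.24189274113803466 [ 0.03800005  0.4319739  -1.17237913]
```

View pics/v1.png

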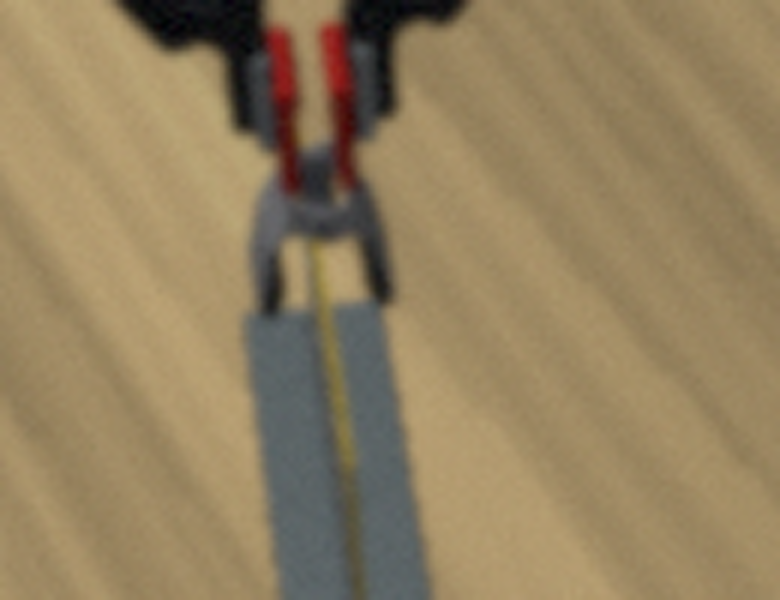

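View pics/v2.png

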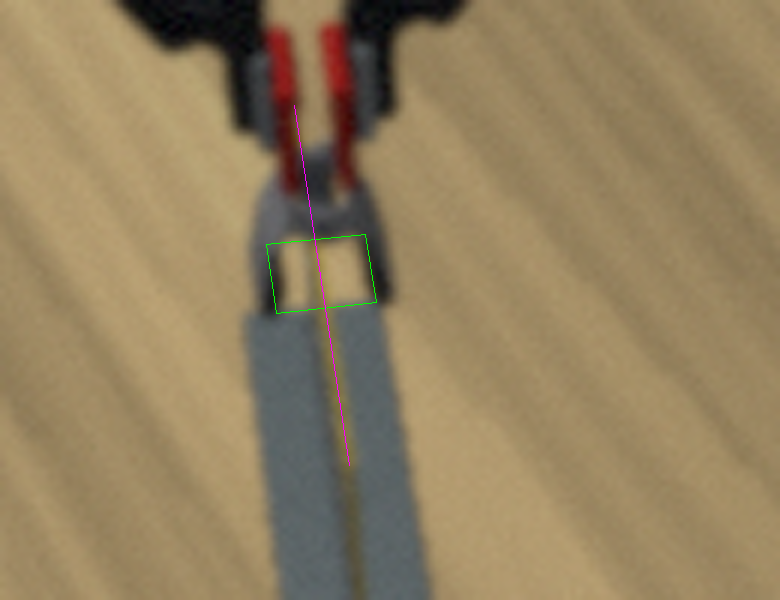

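Call:
send_rows(
  delta_rot=[
    [0,0,0],
    [0,0,0],
    [0,0,0],
    [0,0,0],
    [0,0,0],
    [0,0,0],
    [0,0,0],
    [0,0,0],
  ],
  linear=[
    [0,-1,-4],
    [0,0,-4],
    [0,0,-4],
    [0,0,-4],
    [0,0,-4],
    [0,0,-1],
    [0,0,0],
    [0,0,0],
  ],
  gripper=[0.05,0.05,0.05,0.05,0.05,0.05,0.05,0.05],
)

```text
time: 13.1
eef_pos: [570.8, -234.6, 124.0]
eef_rot: [[0.335, 0.942, 0.0], [0.942, -0.335, -0.0], [-0.0, 0.0, -1.0]]
force: [0.6, 0.1, -0.1]
opening: 0.243
```

Run:
```python
from h import *
s=r.get_state();p=s["eef_pos"];print(s["time"],p,s["opening"],s["force"])
S=r.camera("scene");T=r.camera("top")
a=-.343;zz=p[2]+13
P=place([p[0],p[1],a],[(15,14,-38+zz),(15,-14,-38+zz),(-15,-14,-38+zz),(-15,14,-38+zz)])
C=place([570,-235,-.343],[(0,74,115),(0,-74,115)])
F=place([570,-235,-.343],[(24,80,16),(24,-80,16),(-24,-80,16),(-24,80,16)])
draw(S,[],(130,230,220,350),6,"pics/w1.png");draw(S,[(P,(0,255,0)),(C,(255,0,255)),(F,(0,255,255))],(130,250,220,350),5.5,"pics/w2.png")
draw(T,[(C,(255,0,255)),(F,(0,255,255))],(200,300,350,460),6.5,"pics/w3.png")
```

```text
13.1 [ 570.82654457 -234.58524988  124.00478209] 0.24309727491553004 [ 0.5532764   0.12616913 -0.0936748 ]
```

View pics/w1.png

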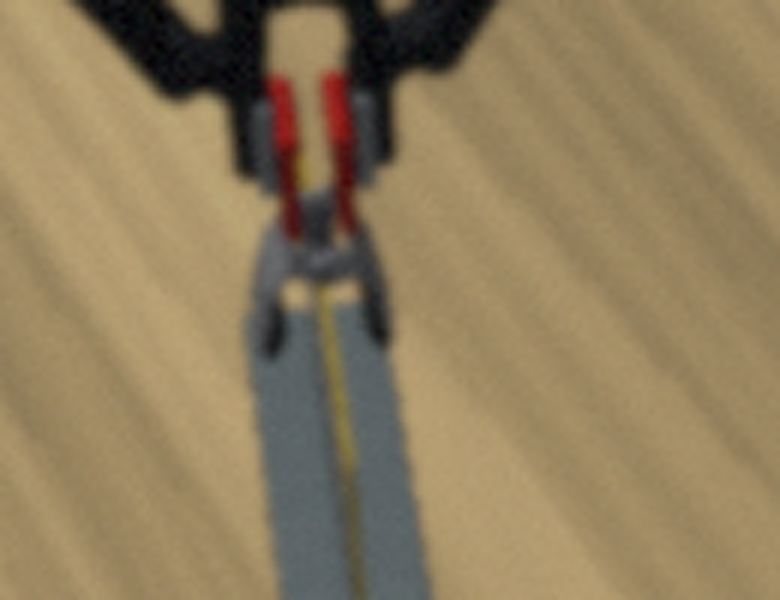

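View pics/w2.png

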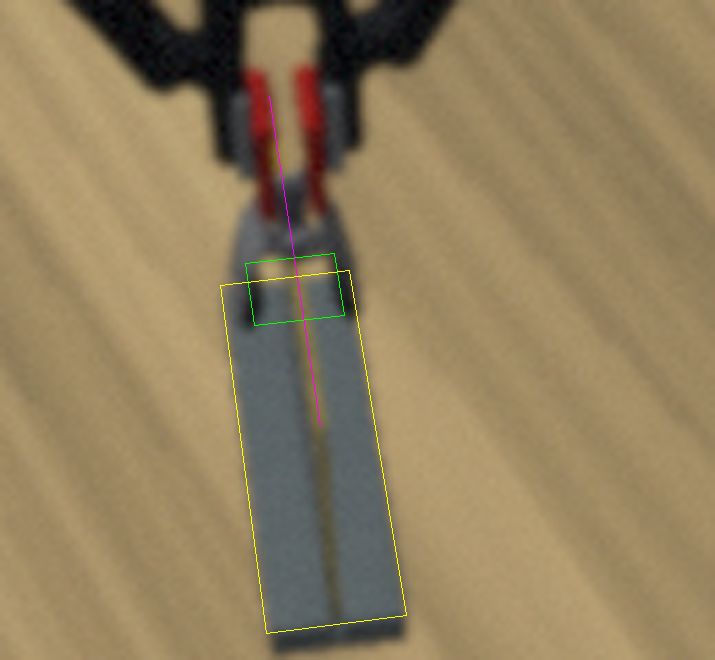

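View pics/w3.png

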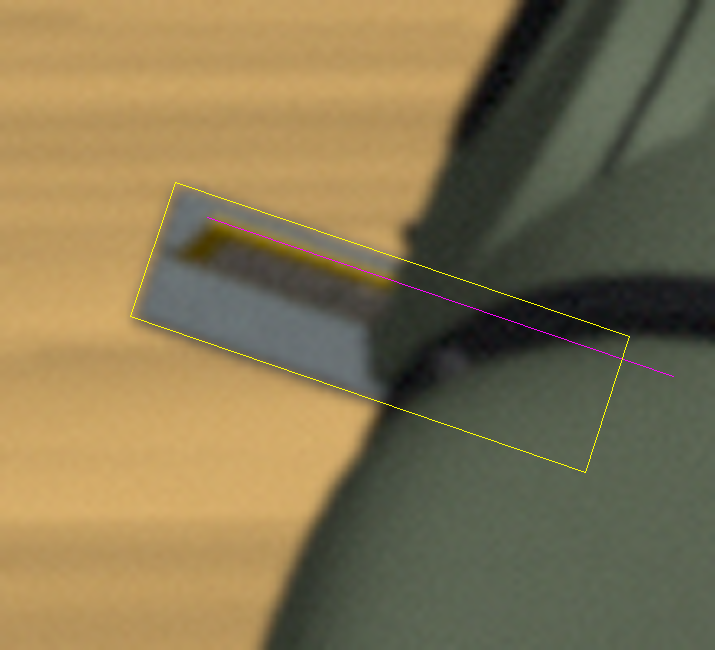

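Run:
```python
from workcell import r
print(r.job_done()); s=r.get_state(); print(s["time"],s["eef_pos"],s["opening"],s["force"])
```

```text
the job is handed in; nothing more can be done
None
the job is handed in; nothing more can be done
```

The red clip is off the tray wall and held squeezed open over the middle of the job card's top edge, and I handed the job in at about 13 s. No verdict was reported.

**Last checks:**
- **Clip position:** Opening 0.243 puts the clip at or near its stop, about 30 mm between the tips. By the overlay on the scene picture, the card runs midway between the jaws. The tips sit about 16 mm below its edge and the pin about 22 mm above.
- **Alignment:** The gripper is turned to within 0.01 rad of the card. It stands within about 1 mm of the card's measured mid-edge in x and y.
- **Contact:** The wrist force was about 0.6 N, which is around the noise level, so nothing suggests the clip is touching the card.
- **Stand:** It matched its starting outline in both pictures. In the top view the arm hides half of it.

**What disagreed or was not checked:**
- **Fingertip height:** In both cameras the fingertips stood about 43 mm higher than the reported TCP height. I went by the pictures, and the grasp, the lift and the clip heights all agreed with that.
- **Tip depth:** The heights of the tips and pin come from the scene camera together with the TCP's x and y. They could be off by a few millimetres, against a margin of about 10 mm.
- **Other objects:** I did not measure the blue clip, the fitting and the bottle again at the end. The arm's path kept clear of them.

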